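# Set up the accessory drying stand in the endoscopy unit

### The job

Get the drying stand ready: first move the used red case from the shelf into the orange return tray, then lift the empty shelf by its blue handle until the orange button pops out through the hole and holds it up. Next load every blue case that is on the desk onto the raised shelf, each standing flat on the shelf floor, and last press the regulator's knob down and turn its white pointer to the green dot, letting it spring back up. Leave the other things on the desk where they are.

Things in the scene. Friction and masses are not known exactly. Their poses are not given: they have to be found in the camera images.
- used_case: Red carrying case, a 46 x 100 x 38 mm box (x, y, z) with a black rib handle on top, 14 mm thick (x), 60 mm long (y) and 30 mm tall, so 68 mm tall in all, 150 to 310 g. Origin: centre of the underside; y along the case and the rib, z up. Best pinched by the rib across its 14 mm. It starts on the shelf of the stand
- case1: Blue carrying case, a 46 x 100 x 38 mm box (x, y, z) with a black rib handle on top, 14 mm thick (x), 60 mm long (y) and 30 mm tall, so 68 mm tall in all, 150 to 310 g. Origin: centre of the underside; y along the case and the rib, z up. Best pinched by the rib across its 14 mm. It starts on the desk; three or four of case1 to case4 are present, one may be absent (None)
- case2: Blue carrying case, a 46 x 100 x 38 mm box (x, y, z) with a black rib handle on top, 14 mm thick (x), 60 mm long (y) and 30 mm tall, so 68 mm tall in all, 150 to 310 g. Origin: centre of the underside; y along the case and the rib, z up. Best pinched by the rib across its 14 mm. It starts on the desk; three or four of case1 to case4 are present, one may be absent (None)
- case3: Blue carrying case, a 46 x 100 x 38 mm box (x, y, z) with a black rib handle on top, 14 mm thick (x), 60 mm long (y) and 30 mm tall, so 68 mm tall in all, 150 to 310 g. Origin: centre of the underside; y along the case and the rib, z up. Best pinched by the rib across its 14 mm. It starts on the desk; three or four of case1 to case4 are present, one may be absent (None)
- case4: Blue carrying case, a 46 x 100 x 38 mm box (x, y, z) with a black rib handle on top, 14 mm thick (x), 60 mm long (y) and 30 mm tall, so 68 mm tall in all, 150 to 310 g. Origin: centre of the underside; y along the case and the rib, z up. Best pinched by the rib across its 14 mm. It starts on the desk; three or four of case1 to case4 are present, one may be absent (None)
- stand: Fixed drying stand: white foot plate and an upright square aluminium sleeve 36 x 36 mm, 118 mm tall. Origin: on the desk under the sleeve's axis; the shelf reaches out from the sleeve to the stand's -y. A 14 mm hole in the sleeve's +x face, 100 mm up, is where the button pops out
- lift (a joint): Height of the inner tube, which carries the shelf and the handle, in m: 0 resting at the bottom, 0.060 with the button popped through the hole, 0.070 upper stop. The tube, shelf and handle weigh 0.6 kg and sink back if let go before the button has popped. Once the button is through, the tube is locked both ways with about 2 mm of play (it rests at 0.058)
- catch (a joint): The orange sprung button of 12 mm on the inner tube, in m: about 0 while hidden in the sleeve, 0.012 when popped fully out through the hole
- lift_grip (a point): On the blue rib handle on top of the inner tube, 12 mm below its top: rib 14 mm thick (x), 70 mm long (y), 40 mm tall, over a 28 mm square tube whose top is 28 mm below this point. Axes as the stand's. It rises with the tube
- shelf_mid (a point): Centre of the white shelf's floor, on its upper face: inside 170 mm (x) by 260 mm (y), with a rim 15 mm high and 5 mm thick all round. Axes as the stand's; 170 mm to -y of the handle; it rises with the tube (125 mm above the desk at lift = 0). Four cases fit in two rows of two with their long sides along y
- return_tray: Fixed orange open tray, outside 140 x 160 x 45 mm (x, y, z), walls and floor 5 mm. Origin: centre of its underside
- regulator: Fixed grey air regulator box 120 x 120 x 54 mm (x, y, z) with a black knob on top and four dots round it, 0.6 rad apart clockwise seen from above: white, yellow, green, red. Origin: centre of its underside. Seen from above the white dot lies 0.9 rad anticlockwise from the box's +x, the green dot 0.3 rad clockwise from it
- knob (a joint): Angle of the knob in rad, growing clockwise seen from above: the white pointer is at the white dot at 0, yellow at 0.6, green at 1.2, red at 1.8. It starts at white or yellow. It is locked at each dot, with 0.06 rad of play either way, and turns only while pushed down
- knob_press (a joint): How far the knob is pushed down, in m: 0 up, 0.010 fully down. It must be at least 0.007 down to turn (about 7 N; 8 N fully down). A spring lifts it back up and into the nearest dot's notch
- knob_grip (a point): On the knob's axis, 10 mm below the top of its bar grip: bar 52 mm long, 14 mm thick, 30 mm tall, standing on a round flange of 62 mm diameter whose upper face is 19 mm below this point. The point turns with the knob; the bar lies 0.9 rad anticlockwise from the point's x axis, the end with the white line being the pointer. Push it down with the fingertips on the flange beside the bar, or by the bar
- mouse: Bystander: black computer mouse, 100 x 60 x 34 mm; origin: centre of the underside
- hole_punch: Bystander: grey and black hole punch, 100 x 110 x 50 mm; origin: centre of the underside
- mug: Bystander: white mug, 80 mm across, 90 mm tall; origin: centre of the underside

How it is judged (in metres and radians):
On the way, in this order (a step that is already met when the one before it is completed fails the run):
1. the used red case lies in the return tray, let go (x of used_case in the frame of return_tray between -0.065 and 0.065 m and y of used_case in the frame of return_tray between -0.075 and 0.075 m and z of used_case in the frame of return_tray below 0.02 m and angle between used_case's own z axis and vertical below 0.3 rad and linear speed of used_case below 0.03 m/s and contact force between the fingers and used_case below 0.3 N), for 0.2 s.
2. the shelf is up with the button popped through the hole, and the handle let go (value of joint lift between 0.056 and 0.064 m and value of joint catch above 0.009 m and contact force between the fingers and lift below 0.3 N), for 0.3 s.
3. all blue cases present stand flat on the raised shelf, let go (value of joint lift between 0.056 and 0.064 m and value of joint catch above 0.009 m and x of case1 in the frame of shelf_mid between -0.085 and 0.085 m and y of case1 in the frame of shelf_mid between -0.13 and 0.13 m and z of case1 in the frame of shelf_mid between -0.006 and 0.006 m and angle between each of case1, case2, case3, case4's own z axis and vertical below 0.12 rad and linear speed of each of case1, case2, case3, case4 below 0.03 m/s and contact force between the fingers and case1 below 0.3 N and x of case2 in the frame of shelf_mid between -0.085 and 0.085 m and y of case2 in the frame of shelf_mid between -0.13 and 0.13 m and z of case2 in the frame of shelf_mid between -0.006 and 0.006 m and contact force between the fingers and case2 below 0.3 N and x of case3 in the frame of shelf_mid between -0.085 and 0.085 m and y of case3 in the frame of shelf_mid between -0.13 and 0.13 m and z of case3 in the frame of shelf_mid between -0.006 and 0.006 m and contact force between the fingers and case3 below 0.3 N and x of case4 in the frame of shelf_mid between -0.085 and 0.085 m and y of case4 in the frame of shelf_mid between -0.13 and 0.13 m and z of case4 in the frame of shelf_mid between -0.006 and 0.006 m and contact force between the fingers and case4 below 0.3 N), for 0.2 s.
4. the knob points to the green dot and has sprung up (value of joint knob between 1.08 and 1.32 rad and value of joint knob_press below 0.002 m), for 0.2 s.
At the end, for the whole second after the job is handed in: Button out over 9 mm, lift 0.056-0.064 m; all blue cases flat on the shelf floor (height 6 mm, tilt 0.12 rad); red case upright in the tray (tilt 0.3 rad); knob 1.08-1.32 rad and up (pressed under 2 mm); all released and at rest (all of step 1 and all of step 3 and all of step 4 and velocity of joint knob below 0.1 rad/s); the robot touches nothing.
It fails at once if the mouse is pushed more than 4 cm away (distance of mouse from where it was at the start of the episode above 0.04 m).
It fails at once if the hole punch is pushed more than 4 cm away (distance of hole_punch from where it was at the start of the episode above 0.04 m).
It fails at once if the mug is pushed more than 4 cm away (distance of mug from where it was at the start of the episode above 0.04 m).
Of case1, case2, case3, case4 only 3 to 4 are there at a start; the rules pass over those that are not, and their reading is None.
At some moment in a run one of case1, case2, case3, case4, used_case may be knocked a few centimetres aside while the robot is not near it.
It also fails if it takes over 210 s, if anything falls off the work surface, if the arm or the gripper's body presses on something with over 40 N, if the wrist force passes 120 N, or if a joint passes its speed limit or range.

### The arm

A 7-joint arm with a two-finger parallel gripper is mounted at the origin on the work surface. World frame = base frame: x ahead of the robot, y to its left, z up, the work surface at z = 0. Lengths are in m, angles in degrees, forces in N, time in s.
With the tool pointing down it reaches from about 0.425 to 0.875 m from the base axis. Payload 4.7 kg.
Tool frame: the origin (TCP) lies midway between the tips of the shut fingers; the grasp point (between the pads) lies 19 mm behind it; z points along the fingers, x is the direction in which the jaws open and shut, and the axes are right-handed (so a half turn about z gives the same grasp; the last joint's range is limited). The gripper opens to 87 mm and grips with 3 to 60 N. Pads are 19 mm wide; open, the fingers measure 117 mm over their backs; the gripper's body (75 mm by 190 mm) begins 51 mm behind the grasp point.
Start: joints at [64.521, 18.392, -4.016, 83.108, 1.295, 78.541, -3.26], TCP at [0.288, -0.583, 0.223] pointing down, gripper open.
Joint ranges: [-163.93, 163.93], [-17.29, 119.83], [-79.2, 71.16], [3.27, 140.29], [-89.18, 269.18], [5.43, 117.66], [-154.24, 154.24]. Speed limits (degrees/s): [147.25, 147.25, 180, 180, 180, 180, 180].

### API

Orientations are given as [roll, pitch, yaw] about the fixed x, y, z axes, in that order (R = Rz(yaw) Ry(pitch) Rx(roll)).
In Python, from cell import telemetry, optics, env gives the robot as it stands.
- The arm moves only by the tool arm_command, never from a script. Its arguments are lists of equal length, an entry for each row: "translation": the shift along the tool's x, y, z in cm, a list of three; "twist": the turn about the tool's z in degrees. In form: {"translation": [[x, y, z], ...], "twist": [twist, ...]}. A call has 1 to 10 rows; each row shifts and turns the pose as measured when the row begins, along the tool's axes as they then stand; what a row does not reach is not made up. A row lasts 1/8 s, in which the tool goes at most 62.5 mm and 10.7 degrees, less where a joint would pass 70% of its speed; a pose out of reach is approached as far as the arm can. A call is refused whole if a number of a shift passes 6.25 or a number of a turn 10.7, either way. A call with a gripper value outside its range is refused whole. "grip" is the opening in per cent of the stroke, from 0 (shut) to 100 (fully open), set as the call begins (left out, the last holds). The fingers move at their own pace and stop on an object; "force" is the grip in N (left out, the last holds). Time passes only in rows, so rows that do not move let the fingers close. It gives the time, the measured TCP pose, the force and the opening at its end, in the units of the state.
- telemetry.get_obs(): the state, without advancing time (a new reading comes with each control period).
- optics.read_camera(name): name is "side" or "top"; returns a dict with "img" (420x560x3 uint8, blue, green, red), "fx", "fy", "cx", "cy" (pixels), "dist" ([k1, k2, p1, p2, k3] as OpenCV has them; the pictures are not rectified), "extrinsics" (4x4, takes a point from camera to world coordinates). Camera axes: x right, y up, looking along -z (the intrinsics and any distortion apply to the point x, -y, -z); pixel columns grow to the right and rows downward; lengths in m; the calibration is good to about 2 mm. A picture is of the moment at which its call begins. There is no depth.
- env.sign_off(): hands the job in, once; it reports no verdict.
The state is a dict: "time_s": time; "qpos": joint angles; "joint_velocities": joint speeds; "effort": joint torques, N m; "tool_pos": TCP position; "tool_rot": TCP orientation; "force": force on the tool from outside, world axes, zero at the start; "wrist_torque": the same for the moment, N m; "grip_width": finger opening in m.
Only numpy, scipy, OpenCV 4.12 (cv2) and the standard library are available. Lean on these libraries where they do the work, as an engineer would, in place of code of your own. Each camera call takes 0.05 s, during which the arm holds its last target. There are 200 camera calls.

## Working session

There is one attempt and no reset: what is moved stays moved. The work goes in short steps, Python scripts to look and compute and a tool call to move; the robot and the scene stay as the last step left them, time stands still between calls to the robot, and variables do not carry over. Pictures are saved under pics/ and viewed, about 12 in all and at most 16, crops included, and the job is handed in when it is done.

Besides the shell and the picture viewer there is one more tool, called as name([rows], argument=value, ...), one row to a line, values as JSON. arm_command: Moves the arm, as the interface text tells. Its arguments: {"type":"object","properties":{"translation":{"type":"array","items":{"type":"array","items":{"type":"number"}}},"twist":{"type":"array","items":{"type":"number"}},"grip":{"type":"number"},"force":{"type":"number"}},"required":["translation","twist"]}

```bash
mkdir -p pics; ls
cat > h.py <<'E'
import numpy as np, cv2
from cell import telemetry, optics, env
def snap(n,f=None):
    c=optics.read_camera(n)
    if f: cv2.imwrite('pics/'+f,c['img'])
    return c
def K(c): return np.array([[c['fx'],0,c['cx']],[0,c['fy'],c['cy']],[0,0,1.]])
def ray(c,uv):
    p=cv2.undistortPoints(np.array(uv,float).reshape(-1,1,2),K(c),np.array(c['dist'],float)).reshape(-1,2)
    E=np.array(c['extrinsics']); d=np.c_[p[:,0],-p[:,1],-np.ones(len(p))]@E[:3,:3].T
    return E[:3,3],d
def onz(c,uv,z):
    o,d=ray(c,uv); return o+d*((z-o[2])/d[:,2])[:,None]
def proj(c,P):
    E=np.array(c['extrinsics']); q=(np.array(P,float).reshape(-1,3)-E[:3,3])@E[:3,:3]
    q=q*[1,-1,-1]
    return cv2.projectPoints(q,np.zeros(3),np.zeros(3),K(c),np.array(c['dist'],float))[0].reshape(-1,2)
E
python3 - <<'E'
from h import *
for n in('top','side'):
    c=snap(n,n+'0.png'); print(n,c['fx'],c['cx'],c['cy'],c['dist'],np.round(c['extrinsics'],3).tolist())
print(telemetry.get_obs())
E
```

```text
pics
top 400.2977874590652 272.8324612002682 210.65947097929012 [-0.10224326  0.          0.          0.          0.        ] [[0.027, 0.999, -0.03, 0.541], [-1.0, 0.027, 0.009, 0.011], [0.01, 0.03, 1.0, 1.131], [0.0, 0.0, 0.0, 1.0]]
side 444.14021913769994 284.36422771599905 210.63644357480104 [-0.13448217  0.          0.          0.          0.        ] [[-0.939, 0.155, -0.306, 0.181], [-0.342, -0.482, 0.807, 1.073], [-0.022, 0.862, 0.506, 0.783], [0.0, 0.0, 0.0, 1.0]]
{'time_s': 0.1, 'qpos': array([64.5197951 , 18.43313576, -4.01682006, 83.16760314,  1.29460125,
       78.53996555, -3.26079813]), 'joint_velocities': array([ 0.0664774 , -0.14270416, -0.04079247, -0.17065883, -0.05541297,
        0.03359825,  0.075334  ]), 'effort': array([ 9.07262274e-04, -4.92572451e+01, -4.04931195e-01, -3.13399458e+01,
       -6.41367096e-02,  3.94761551e-02,  6.13189695e-05]), 'tool_pos': array([ 0.28763014, -0.58235404,  0.22159276]), 'tool_rot': array([ 1.79995378e+02,  9.54909928e-02, -6.37098662e+01]), 'force': array([ 0.33323709,  0.14879524, -0.242837  ]), 'wrist_torque': array([ 0.00908643,  0.01218594, -0.04678242]), 'grip_width': 0.08702678630979387}
```

View pics/top0.png

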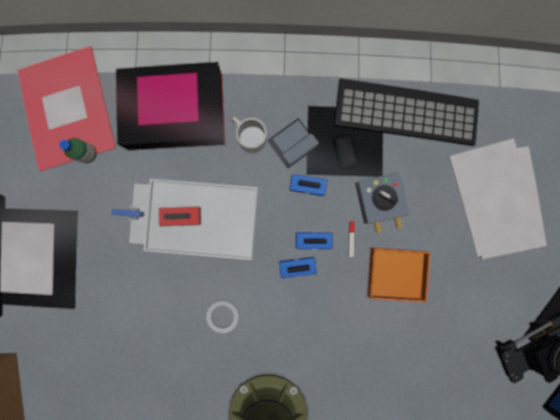

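View pics/side0.png

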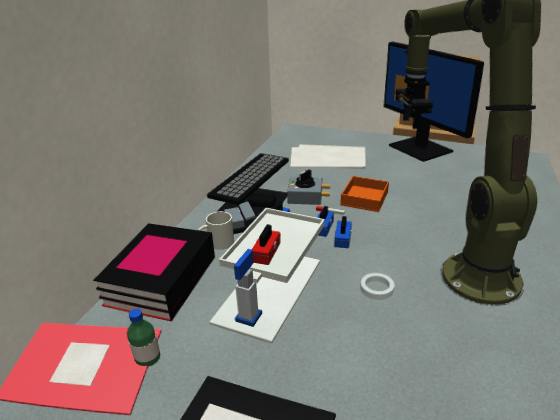

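```bash
cat >> h.py <<'E'
def blobs(img,kind,amin=40):
    h=cv2.cvtColor(img,cv2.COLOR_BGR2HSV)
    R={'blue':[((100,120,60),(128,255,255))],'red':[((0,150,60),(6,255,255)),((172,150,60),(180,255,255))],'orange':[((7,150,80),(18,255,255))]}[kind]
    m=sum(cv2.inRange(h,a,b) for a,b in R)
    cs,_=cv2.findContours(m,cv2.RETR_EXTERNAL,cv2.CHAIN_APPROX_NONE)
    return [k for k in cs if cv2.contourArea(k)>amin]
def cases(c,kind,z0):
    """hull of coloured body -> centre,yaw ; dark rib inside -> rib centre at z0+.068"""
    g=c['img'].max(2); out=[]
    for k in blobs(c['img'],kind,150):
        hull=cv2.convexHull(k); r=cv2.minAreaRect(hull)
        m=np.zeros(g.shape,np.uint8); cv2.fillPoly(m,[hull],255); m=cv2.erode(m,np.ones((3,3)))
        d=(m>0)&(g<60)
        bx=onz(c,cv2.boxPoints(r),z0+.038)[:,:2]
        e=[bx[1]-bx[0],bx[2]-bx[1]]; e=sorted(e,key=np.linalg.norm)
        yaw=np.degrees(np.arctan2(e[1][1],e[1][0]))%180
        ys,xs=np.nonzero(d)
        if len(xs)<20: print('no rib',r); continue
        rc=onz(c,[xs.mean(),ys.mean()],z0+.068)[0,:2]
        rb=onz(c,cv2.boxPoints(cv2.minAreaRect(np.c_[xs,ys].astype(np.float32))),z0+.068)[:,:2]
        f=sorted([rb[1]-rb[0],rb[2]-rb[1]],key=np.linalg.norm)
        print(kind,np.round(r[0],1),'body',np.round(bx.mean(0),4),'size',[round(np.linalg.norm(v),3) for v in e],'longaxis',round(yaw,1),'| rib',np.round(rc,4),[round(np.linalg.norm(v),3) for v in f],round(np.degrees(np.arctan2(f[1][1],f[1][0]))%180,1))
E
python3 - <<'E'
from h import *
c=snap('top')
cases(c,'blue',0); cases(c,'red',.125)
for k in blobs(c['img'],'orange',300):
    r=cv2.minAreaRect(k); print('tray',r,onz(c,cv2.boxPoints(r),.045).round(4).tolist())
for k in blobs(c['img'],'blue',30):
    r=cv2.minAreaRect(k)
    if r[0][0]<160: print('handle',r, onz(c,[r[0]],.21))
i=cv2.convertScaleAbs(c['img'],alpha=1.6)
a=cv2.resize(i[165:235,345:425],None,fx=7,fy=7,interpolation=cv2.INTER_CUBIC)[:480,:560]
cv2.imwrite('pics/knob.png',a)
b=cv2.resize(i[165:275,100:270],None,fx=4.5,fy=4.5,interpolation=cv2.INTER_CUBIC); cv2.imwrite('pics/shelf.png',b)
E
```

```text
blue [297.5 267.1] body [ 0.4212 -0.0699] size [np.float64(0.046), np.float64(0.097)] longaxis 98.5 | rib [ 0.4213 -0.0699] [np.float64(0.01), np.float64(0.051)] 98.5
blue [313.5 240.5] body [ 0.495 -0.112] size [np.float64(0.041), np.float64(0.096)] longaxis 91.5 | rib [ 0.4951 -0.1121] [np.float64(0.005), np.float64(0.053)] 91.4
blue [308.  184.6] body [ 0.6477 -0.0931] size [np.float64(0.045), np.float64(0.098)] longaxis 82.2 | rib [ 0.6467 -0.0923] [np.float64(0.008), np.float64(0.051)] 82.9
no rib ((179.4809112548828, 216.0424346923828), (15.444931983947754, 37.59238052368164), 87.61405944824219)
tray ((398.8807067871094, 274.6700439453125), (56.71265411376953, 49.516700744628906), 4.085616588592529) [[0.3435, -0.2672, 0.045], [0.4788, -0.2732, 0.045], [0.4708, -0.4329, 0.045], [0.334, -0.4268, 0.045]]
handle ((125.49181365966797, 212.59019470214844), (27.160722732543945, 3.8025012016296387), 5.19442892074585) [[0.55462183 0.34555488 0.21      ]]
handle ((65.0, 145.5), (9.0, 10.0), 90.0) [[0.70999569 0.50129181 0.21      ]]
```

View pics/knob.png

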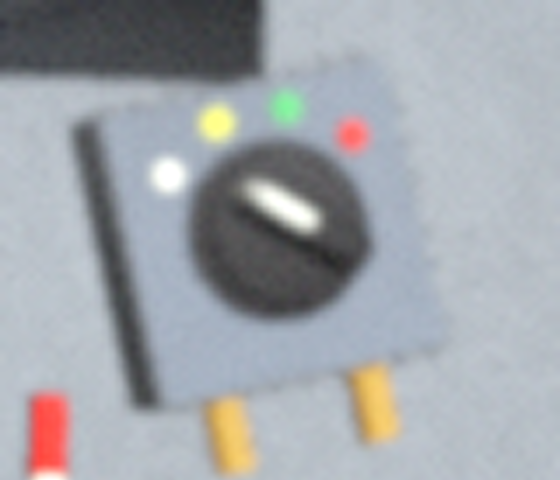

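View pics/shelf.png

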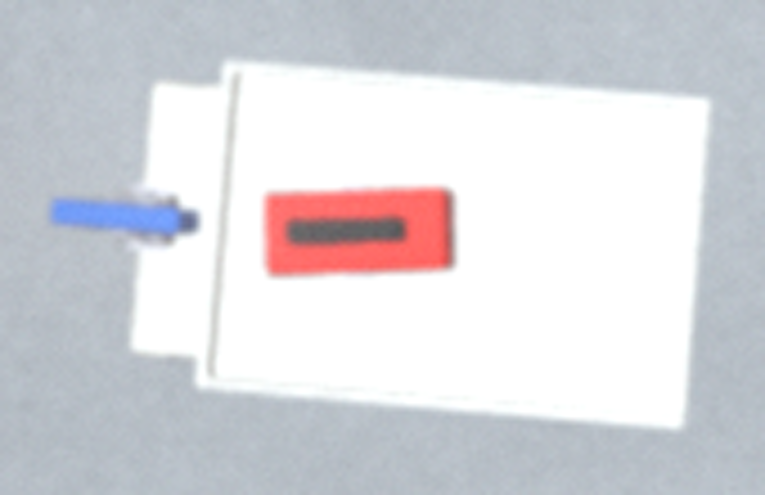

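The top view shows three blue cases, at pixels (297,267), (313,240) and (308,185). The red case is on the shelf at (179,216), the handle at (125,212), and the knob pointer is at the white dot (knob ≈ 0).

```bash
sed -i 's/g<60/g<thr/; s/def cases(c,kind,z0)/def cases(c,kind,z0,thr=60)/; s/def blobs(img,kind,amin=40):/&\n    img=cv2.GaussianBlur(img,(1,1),0)/' h.py
python3 - <<'E'
from h import *
c=snap('top'); s=snap('side')
cases(c,'red',.125,75)
q=np.array([(228,62),(710,98),(685,428),(198,385)])/4.5+[100,165]
P=onz(c,q,.14); print('shelf corners',P.round(4).tolist()); print('mid',P.mean(0).round(4))
a=P[1]-P[0];b=P[2]-P[3];d=P[3]-P[0]; e=P[2]-P[1]
print([np.linalg.norm(v).round(4) for v in (a,b,d,e)],'y axis yaw',[np.degrees(np.arctan2(-v[1],-v[0])) for v in(a,b)],'x axis',[np.degrees(np.arctan2(-v[1],-v[0])) for v in(d,e)])
# handle triangulate: blue blob in side near (243,264): extreme points
for k in blobs(s['img'],'blue',20):
    r=cv2.minAreaRect(k); print('side blue',np.round(r[0],1),np.round(r[1],1), cv2.boundingRect(k))
# regulator box corners top z .054
g=np.array([(80,120),(362,52),(450,340),(150,408)])/7+[345,165]
R=onz(c,g,.054);print('reg',R.round(4).tolist())
k=np.array([(168,175),(217,122),(287,107),(352,135)])/7+[345,165]
D=onz(c,k,.054)[:,:2]; print('dots',D.round(4).tolist())
i=cv2.convertScaleAbs(s['img'],alpha=1.6)
cv2.imwrite('pics/side_h.png',np.hstack([cv2.resize(i[240:330,220:280],None,fx=6,fy=6,interpolation=cv2.INTER_CUBIC),cv2.resize(i[165:255,280:360],None,fx=5,fy=6,interpolation=cv2.INTER_CUBIC)]))
E
```

```text
red [179.5 216. ] body [0.5508 0.2288] size [np.float64(0.037), np.float64(0.092)] longaxis 93.6 | rib [0.5504 0.2281] [np.float64(0.007), np.float64(0.055)] 91.6
shelf corners [[0.642, 0.31, 0.14], [0.6288, 0.0413, 0.14], [0.4469, 0.05, 0.14], [0.4624, 0.3206, 0.14]]
mid [0.545  0.1805 0.14  ]
[np.float64(0.269), np.float64(0.271), np.float64(0.1799), np.float64(0.1821)] y axis yaw [np.float64(87.18440441550153), np.float64(86.72213004862289)] x axis [np.float64(-3.369796698670447), np.float64(-2.738938657667933)]
side blue [249.3 317.9] [11.3 25.9] (236, 310, 26, 14)
side blue [135.5 315.5] [13. 13.] (129, 309, 14, 14)
side blue [243.4 263.5] [14.1 32. ] (234, 249, 19, 31)
side blue [342.4 233.8] [14.9 26.8] (335, 221, 17, 27)
side blue [326.9 223.9] [ 8.  26.6] (319, 211, 15, 26)
side blue [446.4  92.6] [48.  69.2] (421, 55, 54, 76)
side blue [396.5  77.1] [18.5 61. ] (386, 46, 21, 63)
reg [[0.6567, -0.2234, 0.054], [0.687, -0.3347, 0.054], [0.5752, -0.3716, 0.054], [0.5457, -0.253, 0.054]]
dots [[0.6364, -0.2584], [0.6576, -0.2774], [0.6644, -0.3051], [0.6542, -0.3311]]
```

View pics/side_h.png

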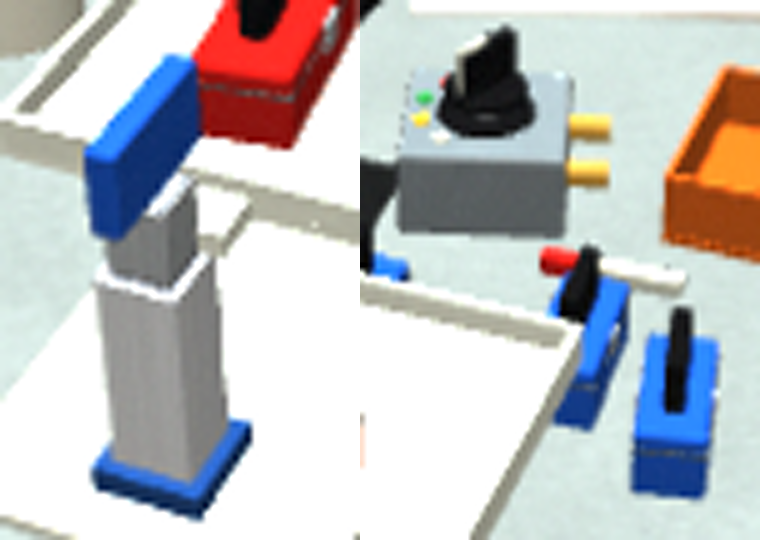

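The side crop shows the blue handle standing on the inner tube above the sleeve. The knob's white pointer end aims at the white dot.

Run:
```python
from h import *
c=snap('top'); s=snap('side')
for z in (.18,.19,.2,.21,.22,.23,.24): print(z,proj(s,[.554,.350,z]).round(1),proj(c,[.554,.350,z]).round(1))
print('target side top-mid (243.7,258), top blob (125.5,212.6)')
# regulator centre: side-view check of knob grip z: bar top
R=np.array([.6161,-.2957]); print(proj(c,[*R,.054]),proj(c,[*R,.09]))
for z in (.08,.09,.1,.11): print(z,proj(s,[*R,z]).round(1))
print('tray',[proj(s,[.4068,-.35,z]).round(1).tolist() for z in(0,.045)])
```

```text
0.18 [[244.8 260.9]] [[128.1 213.1]]
0.19 [[244.5 257.3]] [[126.6 213. ]]
0.2 [[244.2 253.7]] [[125.1 212.9]]
0.21 [[243.9 250.1]] [[123.6 212.8]]
0.22 [[243.6 246.4]] [[122.1 212.7]]
0.23 [[243.3 242.7]] [[120.5 212.6]]
0.24 [[243.  238.9]] [[118.9 212.5]]
target side top-mid (243.7,258), top blob (125.5,212.6)
[[382.36815794 197.83146262]] [[386.20578266 196.99187335]]
0.08 [[305.4 176.9]]
0.09 [[305.4 174.4]]
0.1 [[305.4 171.9]]
0.11 [[305.4 169.4]]
tray [[[364.5, 198.1]], [[365.4, 187.2]]]
```

```bash
cat >> h.py <<'E'
def plan(x,y,z,yaw,n=None,step=.055,start=None):
    """print rows (tool cm, deg) from the present pose to the goal"""
    o=telemetry.get_obs()
    p=np.array(o['tool_pos']); w=o['tool_rot'][2]
    if start is not None: p=np.array(start[:3]);w=start[3]
    dw=(yaw-w+90)%180-90; d=np.array([x,y,z])-p
    n=n or int(max(np.ceil(np.linalg.norm(d)/step),np.ceil(abs(dw)/9),1))
    tr=[]
    for i in range(n):
        a=np.radians(w+dw*i/n); v=d/n*100
        tr.append([round(float(v@[np.cos(a),np.sin(a),0]),2),round(float(v@[np.sin(a),-np.cos(a),0]),2),round(float(-v[2]),2)])
    print('from',p.round(4),round(w,2),'n',n,'twist',round(-dw/n,2)); print(tr)
def st():
    o=telemetry.get_obs(); print(round(o['time_s'],2),o['tool_pos'].round(4),o['tool_rot'].round(2),'F',o['force'].round(1),'grip',round(o['grip_width'],4))
E
python3 - <<'E'
from h import *
c=snap('top')
plan(.550,.228,.26,2)
k=np.array([[0.6364,-0.2584],[0.6576,-0.2774],[0.6644,-0.3051],[0.6542,-0.3311]])
A=np.c_[2*k,np.ones(4)]; s=np.linalg.lstsq(A,(k**2).sum(1),rcond=None)[0]; print('dot circle',s[:2],np.sqrt(s[2]+s[:2]@s[:2]),np.degrees(np.arctan2(*(k-s[:2]).T[::-1])), 'about corners mean',np.degrees(np.arctan2(*(k-[.6161,-.2957]).T[::-1])),np.linalg.norm(k-[.6161,-.2957],axis=1))
E
```

```text
from [ 0.2878 -0.5827  0.2224] -63.71 n 16 twist -4.11
[[-3.82, -3.71, -0.23], [-3.54, -3.98, -0.23], [-3.25, -4.22, -0.23], [-2.94, -4.44, -0.23], [-2.61, -4.64, -0.23], [-2.27, -4.82, -0.23], [-1.92, -4.97, -0.23], [-1.56, -5.09, -0.23], [-1.19, -5.19, -0.23], [-0.82, -5.26, -0.23], [-0.44, -5.31, -0.23], [-0.06, -5.33, -0.23], [0.32, -5.32, -0.23], [0.7, -5.28, -0.23], [1.08, -5.21, -0.23], [1.45, -5.12, -0.23]]
dot circle [ 0.61697141 -0.30173324] 0.04745315633700844 [ 65.85078237  30.91820412  -4.06037787 -38.26718286] about corners mean [ 61.44337961  23.79574552 -11.01306581 -42.89620305] [0.04246622 0.04535571 0.0492062  0.0520074 ]
```

arm_command([
  [-3.8, -3.7, -0.3],
  [-3.5, -4.0, -0.3],
  [-3.3, -4.2, -0.3],
  [-2.9, -4.4, -0.3],
  [-2.6, -4.6, -0.3],
  [-2.3, -4.8, -0.3],
  [-1.9, -5.0, -0.3],
  [-1.6, -5.1, -0.3],
], twist=[-4.1, -4.1, -4.1, -4.1, -4.1, -4.1, -4.1, -4.1], grip=50)

```text
time_s: 1.4
tool_pos: [0.4179, -0.1694, 0.2463]
tool_rot: [179.9, -0.2, -30.4]
force: [0.2, 0.2, -0.7]
grip_width: 0.0437
```

Run:
```python
from h import *
st(); plan(.550,.228,.26,2)
```

```text
1.4 [ 0.4179 -0.1694  0.2463] [ 1.7986e+02 -1.7000e-01 -3.0350e+01] F [ 0.2  0.2 -0.7] grip 0.0437
from [ 0.4179 -0.1694  0.2463] -30.35 n 8 twist -4.04
[[-1.09, -5.12, -0.17], [-0.72, -5.18, -0.17], [-0.35, -5.22, -0.17], [0.01, -5.23, -0.17], [0.38, -5.22, -0.17], [0.75, -5.18, -0.17], [1.11, -5.11, -0.17], [1.47, -5.02, -0.17]]
```

arm_command([
  [-1.1, -5.1, -0.1],
  [-0.7, -5.2, -0.1],
  [-0.4, -5.2, -0.1],
  [0, -5.2, -0.1],
  [0.4, -5.2, -0.1],
  [0.7, -5.2, -0.1],
  [1.1, -5.1, -0.1],
  [1.5, -5.0, -0.1],
  [0, 0, 0],
], twist=[-4.0, -4.0, -4.0, -4.0, -4.0, -4.0, -4.0, -4.0, 0])

```text
time_s: 2.52
tool_pos: [0.5498, 0.2456, 0.2555]
tool_rot: [179.7, -0.5, 3.0]
force: [0.2, -0.2, -0.1]
grip_width: 0.0435
```

Run:
```python
from h import *
st(); plan(.5505,.2285,.21,2.3,n=1)
```

```text
2.52 [0.5498 0.2456 0.2555] [179.71  -0.51   2.97] F [ 0.2 -0.2 -0.1] grip 0.0435
from [0.5498 0.2456 0.2555] 2.97 n 1 twist 0.67
[[-0.01, 1.71, 4.55]]
```

arm_command([
  [0, 1.2, 3.0],
  [0, 0.4, 3.0],
  [0, 0, 0],
], twist=[0.6, 0, 0])

```text
time_s: 2.9
tool_pos: [0.5515, 0.2274, 0.1947]
tool_rot: [179.6, -0.6, 2.3]
force: [-0.7, 0.6, 0.2]
grip_width: 0.0435
```

Run:
```python
from h import *
st(); plan(.5505,.2285,.167,2.3,n=1)
```

```text
2.9 [0.5515 0.2274 0.1947] [179.64  -0.55   2.26] F [-0.7  0.6  0.2] grip 0.0435
from [0.5515 0.2274 0.1947] 2.26 n 1 twist -0.04
[[-0.09, -0.11, 2.77]]
```

Descend, close, and lift.

arm_command([
  [-0.1, -0.1, 1.4],
  [0, 0, 1.3],
  [0, 0, 0],
], twist=[0, 0, 0])

```text
time_s: 3.28
tool_pos: [0.5519, 0.2279, 0.1687]
tool_rot: [179.6, -0.8, 2.2]
force: [-0.5, 0.7, 0.1]
grip_width: 0.0433
```

arm_command([
  [0, 0, 0],
  [0, 0, 0],
  [0, 0, 0],
  [0, 0, 0],
], twist=[0, 0, 0, 0], grip=0, force=30)

```text
time_s: 3.78
tool_pos: [0.5524, 0.2288, 0.1701]
tool_rot: [179.7, -0.9, 2.2]
force: [-0.1, 0.4, -1.8]
grip_width: 0.0143
```

arm_command([
  [0, 0, -2],
  [0, 0, -3],
  [0, 0, -3],
  [0, 0, 0],
], twist=[0, 0, 0, 0])

```text
time_s: 4.28
tool_pos: [0.551, 0.2293, 0.2548]
tool_rot: [179.7, -0.9, 2.2]
force: [0.3, 0.6, -3.1]
grip_width: 0.014
```

Run:
```python
from h import *
st(); plan(.4068,-.35,.25,-2.9)
```

```text
4.28 [0.551  0.2293 0.2548] [179.71  -0.89   2.22] F [ 0.3  0.6 -3.1] grip 0.014
from [0.551  0.2293 0.2548] 2.22 n 11 twist 0.47
[[-1.51, 5.21, 0.04], [-1.47, 5.22, 0.04], [-1.43, 5.24, 0.04], [-1.39, 5.25, 0.04], [-1.34, 5.26, 0.04], [-1.3, 5.27, 0.04], [-1.26, 5.28, 0.04], [-1.21, 5.29, 0.04], [-1.17, 5.3, 0.04], [-1.13, 5.31, 0.04], [-1.09, 5.32, 0.04]]
```

arm_command([
  [-0.8, 2.6, 0],
  [-1.4, 5.2, 0],
  [-1.4, 5.2, 0],
  [-1.4, 5.2, 0],
  [-1.4, 5.2, 0],
  [-1.3, 5.2, 0],
  [-1.3, 5.2, 0],
  [-1.2, 5.2, 0],
  [-1.2, 5.2, 0],
  [-1.2, 5.2, 0],
], twist=[0.5, 0.5, 0.5, 0.5, 0.5, 0.5, 0.5, 0.5, 0.5, 0.5])

```text
time_s: 5.52
tool_pos: [0.4163, -0.2742, 0.2458]
tool_rot: [179.9, -0.4, -2.4]
force: [1.1, 0.0, -1.5]
grip_width: 0.0141
```

arm_command([
  [-0.5, 3, 0],
  [-0.2, 1.2, 0],
  [0, 0, 0],
], twist=[0, 0, 0])

```text
time_s: 5.9
tool_pos: [0.4036, -0.3199, 0.2425]
tool_rot: [-179.9, -0.2, -2.8]
force: [0.0, 0.3, -1.6]
grip_width: 0.0139
```

Run:
```python
from h import *
st(); plan(.4068,-.35,.055,-2.9,n=4)
```

```text
5.9 [ 0.4036 -0.3199  0.2425] [-1.7989e+02 -1.7000e-01 -2.8100e+00] F [ 0.   0.3 -1.6] grip 0.0139
from [ 0.4036 -0.3199  0.2425] -2.81 n 4 twist 0.02
[[0.12, 0.75, 4.69], [0.12, 0.75, 4.69], [0.12, 0.75, 4.69], [0.12, 0.75, 4.69]]
```

arm_command([
  [0.1, 1.5, 3.5],
  [0.1, 1.5, 5],
  [0, 0, 5],
  [0, 0, 3.5],
  [0, 0, 1.2],
  [0, 0, 0],
], twist=[0, 0, 0, 0, 0, 0])

```text
time_s: 6.65
tool_pos: [0.4126, -0.34, 0.058]
tool_rot: [-179.8, -0.5, -1.9]
force: [-0.0, 0.4, -1.4]
grip_width: 0.0138
```

Run:
```python
from h import *
st()
```

```text
6.65 [ 0.4126 -0.34    0.058 ] [-179.81   -0.5    -1.91] F [-0.   0.4 -1.4] grip 0.0138
```

arm_command([
  [0, 0.4, 0.5],
  [0, 0, 0.3],
  [0, 0, 0],
], twist=[0, 0, 0])

```text
time_s: 7.02
tool_pos: [0.4153, -0.3456, 0.0535]
tool_rot: [179.9, -0.8, -1.9]
force: [0.3, 0.5, -1.5]
grip_width: 0.014
```

arm_command([
  [0, 0, 0],
  [0, 0, 0],
  [0, 0, 0],
  [0, 0, -2],
  [0, 0, -5],
  [0, 0, -5],
  [0, 0, -5],
  [0, 0, -3],
  [0, 0, 0],
], twist=[0, 0, 0, 0, 0, 0, 0, 0, 0], grip=45)

```text
time_s: 8.15
tool_pos: [0.4129, -0.3458, 0.2621]
tool_rot: [179.8, -1.0, -1.9]
force: [0.6, -0.4, -0.8]
grip_width: 0.0392
```

Run:
```python
from h import *
st(); c=snap('top','t1.png'); cases(c,'blue',0);cases(c,'red',.005,75)
plan(.554,.347,.27,-3,step=.052)
```

```text
8.15 [ 0.4129 -0.3458  0.2621] [179.77  -0.97  -1.88] F [ 0.6 -0.4 -0.8] grip 0.0392
blue [297.5 267.1] body [ 0.4212 -0.0699] size [np.float64(0.046), np.float64(0.097)] longaxis 99.0 | rib [ 0.4214 -0.0698] [np.float64(0.01), np.float64(0.051)] 98.5
blue [313.5 240.5] body [ 0.495 -0.112] size [np.float64(0.041), np.float64(0.096)] longaxis 91.5 | rib [ 0.4951 -0.1121] [np.float64(0.005), np.float64(0.053)] 91.4
blue [307.9 184.6] body [ 0.6478 -0.0929] size [np.float64(0.045), np.float64(0.098)] longaxis 82.2 | rib [ 0.6465 -0.0922] [np.float64(0.008), np.float64(0.051)] 82.9
red [394.8 270.9] body [ 0.4168 -0.3383] size [np.float64(0.045), np.float64(0.102)] longaxis 88.2 | rib [ 0.4176 -0.3371] [np.float64(0.009), np.float64(0.061)] 86.6
from [ 0.4123 -0.3453  0.2605] -1.88 n 14 twist 0.08
[[0.85, -4.98, -0.07], [0.84, -4.98, -0.07], [0.84, -4.98, -0.07], [0.83, -4.98, -0.07], [0.82, -4.98, -0.07], [0.81, -4.98, -0.07], [0.81, -4.98, -0.07], [0.8, -4.98, -0.07], [0.79, -4.98, -0.07], [0.79, -4.99, -0.07], [0.78, -4.99, -0.07], [0.77, -4.99, -0.07], [0.77, -4.99, -0.07], [0.76, -4.99, -0.07]]
```

View pics/t1.png

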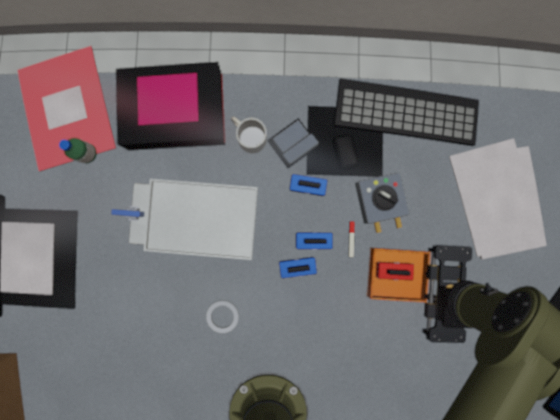

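Top view: the red case lies in the tray at (395,271), the shelf is empty, and the blue cases haven't moved. Next is the handle.

arm_command([
  [0.6, -3, 0],
  [0.8, -5, 0],
  [0.8, -5, 0],
  [0.8, -5, 0],
  [0.8, -5, 0],
  [0.8, -5, 0],
  [0.8, -5, 0],
  [0.8, -5, 0],
  [0.8, -5, 0],
  [0.8, -5, 0],
], twist=[0, 0, 0, 0, 0, 0, 0, 0, 0, 0])

```text
time_s: 9.45
tool_pos: [0.5011, 0.1416, 0.2435]
tool_rot: [-179.8, 0.5, -2.6]
force: [0.5, -0.1, -0.7]
grip_width: 0.0391
```

arm_command([
  [0.8, -5, 0],
  [0.8, -5, 0],
  [0.6, -4, 0],
  [0.3, -2, 0],
  [0, 0, 0],
], twist=[0, 0, 0, 0, 0])

```text
time_s: 10.07
tool_pos: [0.5283, 0.3083, 0.2333]
tool_rot: [-179.9, 1.3, -2.1]
force: [-0.2, 0.8, 0.1]
grip_width: 0.0389
```

Run:
```python
from h import *
st(); plan(.5545,.348,.163,-3,n=1)
```

```text
10.07 [0.5283 0.3083 0.2333] [-179.88    1.35   -2.12] F [-0.2  0.8  0.1] grip 0.0389
from [0.5283 0.3083 0.2333] -2.12 n 1 twist 0.88
[[2.47, -4.07, 7.03]]
```

arm_command([
  [1.2, -2, -0.2],
  [1.2, -2, 0],
  [0, 0, 0],
  [0, 0, 0],
], twist=[0.4, 0.4, 0, 0])

```text
time_s: 10.58
tool_pos: [0.5536, 0.3415, 0.2301]
tool_rot: [179.6, 1.7, -3.1]
force: [-0.1, 0.1, -0.1]
grip_width: 0.0393
```

Run:
```python
from h import *
st(); plan(.5545,.348,.163,-3,n=1)
s=snap('side'); i=cv2.convertScaleAbs(s['img'],alpha=1.6)[150:330,180:300]; cv2.imwrite('pics/s2.png',cv2.resize(i,None,fx=3.3,fy=3.3,interpolation=cv2.INTER_CUBIC))
```

```text
10.57 [0.5536 0.3415 0.2301] [179.63   1.65  -3.14] F [-0.1  0.1 -0.1] grip 0.0393
from [0.5536 0.3415 0.2301] -3.14 n 1 twist -0.14
[[0.05, -0.66, 6.71]]
```

View pics/s2.png

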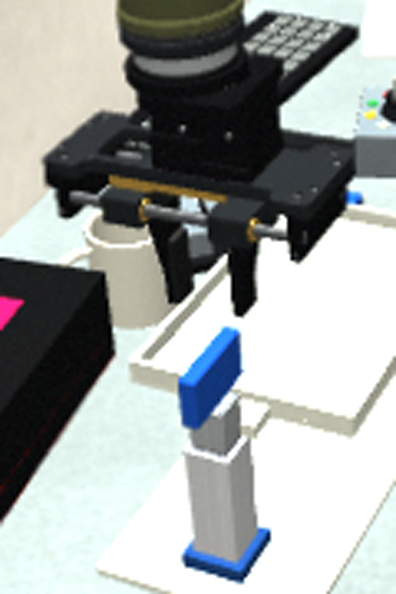

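The fingers straddle the handle, with the tips near (180,302) and (243,312) in the crop. Descending to grip.

arm_command([
  [0, -0.6, 2.5],
  [0, 0, 2.5],
  [0, 0, 1.4],
  [0, 0, 0],
], twist=[0, 0, 0, 0])

```text
time_s: 11.12
tool_pos: [0.5527, 0.3427, 0.1658]
tool_rot: [179.5, 1.5, -3.4]
force: [-1.0, -0.1, 0.6]
grip_width: 0.039
```

arm_command([
  [0, 0, 0],
  [0, 0, 0],
  [0, 0, 0],
  [0, 0, 0],
], twist=[0, 0, 0, 0], grip=0, force=45)

```text
time_s: 11.62
tool_pos: [0.5537, 0.3432, 0.1686]
tool_rot: [179.6, 1.3, -3.4]
force: [-2.0, -0.7, -2.5]
grip_width: 0.014
```

arm_command([
  [0, 0, -1.2],
  [0, 0, -1.2],
  [0, 0, -1.2],
  [0, 0, 0],
], twist=[0, 0, 0, 0])

```text
time_s: 12.12
tool_pos: [0.5536, 0.3432, 0.2035]
tool_rot: [179.5, 1.4, -3.3]
force: [-1.3, -0.7, -2.9]
grip_width: 0.014
```

arm_command([
  [0, 0, -1.0],
  [0, 0, -1.0],
  [0, 0, -0.5],
  [0, 0, 0],
], twist=[0, 0, 0, 0])

```text
time_s: 12.62
tool_pos: [0.5536, 0.3431, 0.23]
tool_rot: [179.4, 1.5, -3.3]
force: [-0.5, 1.5, -11.4]
grip_width: 0.0138
```

Run:
```python
from h import *
st()
s=snap('side'); i=cv2.convertScaleAbs(s['img'],alpha=1.6)[180:330,180:300]; cv2.imwrite('pics/s3.png',cv2.resize(i,None,fx=4,fy=4,interpolation=cv2.INTER_CUBIC))
```

```text
12.62 [0.5536 0.3431 0.23  ] [179.45   1.5   -3.27] F [ -0.5   1.5 -11.4] grip 0.0138
```

View pics/s3.png

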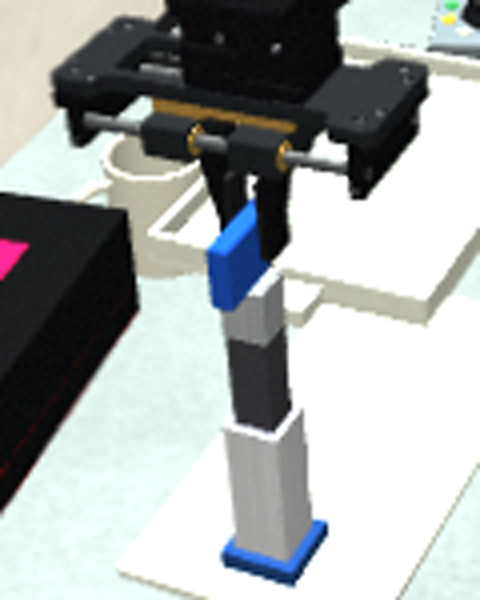

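The shelf is up, with the dark lower part of the tube exposed, and the extra load suggests the button has caught. I'll lower it slightly to test that, then release.

arm_command([
  [0, 0, 0.2],
  [0, 0, 0],
  [0, 0, 0],
], twist=[0, 0, 0])

```text
time_s: 13.05
tool_pos: [0.5536, 0.3432, 0.2284]
tool_rot: [179.5, 1.5, -3.3]
force: [-1.4, 1.3, -5.7]
grip_width: 0.0139
```

Run:
```python
from h import *
st()
```

```text
13.05 [0.5536 0.3432 0.2284] [179.46   1.47  -3.28] F [-1.4  1.3 -5.7] grip 0.0139
```

arm_command([
  [0, 0, 0.3],
  [0, 0, 0],
  [0, 0, 0],
], twist=[0, 0, 0])

```text
time_s: 13.42
tool_pos: [0.5537, 0.3431, 0.2274]
tool_rot: [179.5, 1.4, -3.3]
force: [-0.9, -0.3, -4.9]
grip_width: 0.0141
```

Run:
```python
from h import *
st()
```

```text
13.43 [0.5537 0.3431 0.2274] [179.47   1.39  -3.29] F [-0.9 -0.3 -4.9] grip 0.0141
```

arm_command([
  [0, 0, 0.4],
  [0, 0, 0.3],
  [0, 0, 0],
], twist=[0, 0, 0])

```text
time_s: 13.8
tool_pos: [0.5537, 0.3431, 0.2274]
tool_rot: [179.5, 1.1, -3.3]
force: [-1.8, -0.7, -6.0]
grip_width: 0.014
```

Run:
```python
from h import *
st()
```

```text
13.8 [0.5537 0.3431 0.2274] [179.47   1.14  -3.33] F [-1.8 -0.7 -6. ] grip 0.014
```

It stays at 0.2274 m despite the commands to go down, so it is latched. Releasing and backing off.

arm_command([
  [0, 0, 0],
  [0, 0, 0],
  [0, 0, 0],
  [0, 0, 0],
  [0, 0, -3],
  [0, 0, -3],
  [0, 0, -1.5],
  [0, 0, 0],
], twist=[0, 0, 0, 0, 0, 0, 0, 0], grip=45)

```text
time_s: 14.8
tool_pos: [0.5564, 0.344, 0.3035]
tool_rot: [179.6, 1.2, -3.4]
force: [0.3, 0.1, 0.1]
grip_width: 0.0394
```

Run:
```python
from h import *
st(); s=snap('side'); c=snap('top')
for k in blobs(s['img'],'blue',20):
    r=cv2.boundingRect(k)
    if 225<r[0]<260: print(r)
for z in(.19,.24,.248,.252): print(z,proj(s,[.5540,.350,z]).round(1))
for k in blobs(s['img'],'orange',3): print('orange',cv2.boundingRect(k))
print(proj(s,[.573,.349,.1]))
cases(c,'blue',0)
i=cv2.convertScaleAbs(c['img'],alpha=1.6)[150:280,90:270]; cv2.imwrite('pics/t2.png',cv2.resize(i,None,fx=4,fy=4,interpolation=cv2.INTER_CUBIC))
```

```text
14.8 [0.5564 0.344  0.3035] [179.61   1.16  -3.43] F [0.3 0.1 0.1] grip 0.0394
(236, 310, 26, 16)
(232, 228, 19, 31)
0.19 [[244.5 257.3]]
0.24 [[243.  238.9]]
0.248 [[242.7 235.9]]
0.252 [[242.6 234.3]]
orange (341, 176, 48, 36)
orange (394, 75, 35, 35)
[[240.07871536 286.12543643]]
blue [297.5 267.2] body [ 0.4211 -0.0699] size [np.float64(0.046), np.float64(0.097)] longaxis 99.0 | rib [ 0.4214 -0.0698] [np.float64(0.01), np.float64(0.051)] 98.5
blue [313.5 240.5] body [ 0.495 -0.112] size [np.float64(0.041), np.float64(0.096)] longaxis 91.5 | rib [ 0.4951 -0.1121] [np.float64(0.005), np.float64(0.053)] 91.4
blue [307.9 184.6] body [ 0.6478 -0.0929] size [np.float64(0.045), np.float64(0.098)] longaxis 82.2 | rib [ 0.6465 -0.0927] [np.float64(0.008), np.float64(0.049)] 82.9
```

The handle's image stays about 21 px higher, which puts the lift at roughly 0.058 m with the hand off, so it is latched. Next are the blue cases, starting with the one at (0.647, -0.0925).

arm_command([
  [0.6, 2.5, 0],
  [1.0, 5, 0],
  [0.9, 5, 0],
  [0.9, 5, 0],
  [0.9, 5, 0],
  [0.8, 5, 0],
  [0.8, 5, 0],
  [0.7, 5, 0],
  [0.6, 4, 0],
  [0, 0, 0],
], twist=[0.4, 0.4, 0.4, 0.4, 0.4, 0.4, 0.4, 0.4, 0.4, 0])

```text
time_s: 16.15
tool_pos: [0.5859, -0.093, 0.2882]
tool_rot: [179.1, 2.5, -7.2]
force: [-0.6, 0.1, 0.6]
grip_width: 0.0392
```

Run:
```python
from h import *
st(); plan(.647,-.0925,.1,-7.3,n=4)
```

```text
16.15 [ 0.5859 -0.093   0.2882] [179.13   2.47  -7.16] F [-0.6  0.1  0.6] grip 0.0392
from [ 0.5859 -0.093   0.2882] -7.16 n 4 twist 0.03
[[1.51, -0.2, 4.7], [1.51, -0.2, 4.7], [1.51, -0.2, 4.7], [1.51, -0.2, 4.7]]
```

arm_command([
  [1.5, -0.2, 3],
  [1.5, -0.2, 3],
  [1.5, -0.2, 3],
  [1.5, -0.2, 3],
  [0, 0, 3],
  [0, 0, 3],
  [0, 0, 0],
], twist=[0, 0, 0, 0, 0, 0, 0])

```text
time_s: 17.02
tool_pos: [0.6356, -0.0845, 0.094]
tool_rot: [179.4, 3.0, -6.6]
force: [0.1, 0.8, 0.6]
grip_width: 0.0394
```

Run:
```python
from h import *
st(); plan(.647,-.0925,.044,-7.3,n=2)
```

```text
17.02 [ 0.6356 -0.0845  0.094 ] [179.45   3.01  -6.63] F [0.1 0.8 0.6] grip 0.0394
from [ 0.6356 -0.0845  0.094 ] -6.63 n 2 twist 0.33
[[0.61, 0.33, 2.5], [0.61, 0.33, 2.5]]
```

```bash
python3 - <<'E'
s=open('h.py').read()
s=s.replace("a=np.radians(w+dw*i/n); v=d/n*100","v=Rotation.from_euler('xyz',[*T,w+dw*i/n],degrees=True).inv().apply(d/n*100)")
import re
s=re.sub(r"tr\.append\(.*\)\n","tr.append(v.round(2).tolist())\n",s)
s=s.replace("p=np.array(o['tool_pos']);","p=np.array(o['tool_pos']); T=o['tool_rot'][:2];").replace("import numpy as np, cv2","import numpy as np, cv2\nfrom scipy.spatial.transform import Rotation")
open('h.py','w').write(s)
E
python3 - <<'E'
from h import *
plan(.647,-.0925,.085,-7.3,n=1);plan(.647,-.0925,.044,-7.3,n=1)
E
```

```text
from [ 0.6356 -0.0845  0.094 ] -6.63 n 1 twist 0.67
[[1.27, 0.66, 0.84]]
from [ 0.6356 -0.0845  0.094 ] -6.63 n 1 twist 0.67
[[1.49, 0.62, 4.94]]
```

arm_command([
  [1.3, 0.7, 0.8],
  [0, 0, 0],
  [0.1, 0, 2],
  [0.1, 0, 2],
  [0, 0, 0],
], twist=[0.7, 0, 0, 0, 0])

```text
time_s: 17.65
tool_pos: [0.6499, -0.093, 0.0451]
tool_rot: [179.4, 2.8, -7.3]
force: [0.6, -0.4, -0.8]
grip_width: 0.0389
```

Run:
```python
from h import *
st(); plan(.647,-.0925,.044,-7.3,n=1)
```

```text
17.65 [ 0.6499 -0.093   0.0451] [179.43   2.76  -7.35] F [ 0.6 -0.4 -0.8] grip 0.0389
from [ 0.6499 -0.093   0.0451] -7.35 n 1 twist -0.05
[[-0.29, -0.02, 0.12]]
```

arm_command([
  [-0.2, 0, 0.1],
  [0, 0, 0],
  [0, 0, 0],
  [0, 0, 0],
  [0, 0, 0],
], twist=[0, 0, 0, 0, 0], grip=0, force=30)

```text
time_s: 18.27
tool_pos: [0.6491, -0.0928, 0.0455]
tool_rot: [179.4, 2.6, -7.3]
force: [-0.2, 0.5, -1.7]
grip_width: 0.0141
```

arm_command([
  [0, 0, -2],
  [0, 0, -3.5],
  [0, 0, -3.5],
  [0, 0, -3.5],
  [0, 0, -3.5],
  [0, 0, -3.5],
  [0, 0, -3.5],
  [0, 0, -3.5],
  [0, 0, -2],
  [0, 0, 0],
], twist=[0, 0, 0, 0, 0, 0, 0, 0, 0, 0])

```text
time_s: 19.52
tool_pos: [0.659, -0.0891, 0.347]
tool_rot: [179.5, 2.8, -7.1]
force: [-1.3, 0.0, -3.4]
grip_width: 0.0137
```

Run:
```python
from h import *
st(); plan(.5931,.2381,.33,-3,step=.035)
```

```text
19.52 [ 0.659  -0.0891  0.347 ] [179.54   2.79  -7.13] F [-1.3  0.  -3.4] grip 0.0137
from [ 0.659  -0.0891  0.347 ] -7.13 n 10 twist -0.41
[[-1.05, -3.17, 0.2], [-1.03, -3.17, 0.2], [-1.0, -3.18, 0.19], [-0.98, -3.19, 0.19], [-0.96, -3.2, 0.19], [-0.94, -3.2, 0.19], [-0.91, -3.21, 0.19], [-0.89, -3.22, 0.19], [-0.87, -3.22, 0.19], [-0.84, -3.23, 0.19]]
```

arm_command([
  [-1.0, -3.2, 0.1],
  [-1.0, -3.2, 0.1],
  [-1.0, -3.2, 0.1],
  [-1.0, -3.2, 0.1],
  [-1.0, -3.2, 0.1],
  [-0.9, -3.2, 0.1],
  [-0.9, -3.2, 0.1],
  [-0.9, -3.2, 0.1],
  [-0.9, -3.2, 0.1],
  [-0.8, -3.2, 0.1],
], twist=[-0.4, -0.4, -0.4, -0.4, -0.4, -0.4, -0.4, -0.4, -0.4, -0.4])

```text
time_s: 20.78
tool_pos: [0.5868, 0.2419, 0.3285]
tool_rot: [179.3, 3.8, -3.3]
force: [0.8, -0.2, -2.8]
grip_width: 0.0137
```

arm_command([
  [0, 0, 0],
  [0, 0, 0],
], twist=[0, 0])

```text
time_s: 21.02
tool_pos: [0.5841, 0.2447, 0.3268]
tool_rot: [179.2, 4.0, -3.0]
force: [0.0, -0.4, -3.1]
grip_width: 0.0136
```

Run:
```python
from h import *
st(); plan(.5931,.2381,.27,-3,n=2)
```

```text
21.02 [0.5841 0.2447 0.3268] [179.25   4.04  -2.96] F [ 0.  -0.4 -3.1] grip 0.0136
from [0.5841 0.2447 0.3268] -2.96 n 2 twist 0.02
[[0.67, 0.27, 2.8], [0.67, 0.27, 2.8]]
```

arm_command([
  [0.7, 0.3, 2],
  [0.4, 0.3, 2],
  [0.1, 0, 2],
  [0, 0, 0],
], twist=[0, 0, 0, 0])

```text
time_s: 21.52
tool_pos: [0.5937, 0.2298, 0.2588]
tool_rot: [179.0, 4.2, -3.5]
force: [-1.4, -0.7, -3.1]
grip_width: 0.0136
```

Run:
```python
from h import *
st(); plan(.5931,.2381,.231,-3,n=2)
```

```text
21.52 [0.5937 0.2298 0.2588] [178.96   4.2   -3.45] F [-1.4 -0.7 -3.1] grip 0.0136
from [0.5937 0.2298 0.2588] -3.45 n 2 twist -0.23
[[0.05, -0.44, 1.38], [0.05, -0.44, 1.38]]
```

arm_command([
  [0, -0.4, 1.2],
  [0, -0.4, 1.0],
  [0, 0, 0],
], twist=[0, 0, 0])

```text
time_s: 21.9
tool_pos: [0.5933, 0.2368, 0.2354]
tool_rot: [179.0, 4.2, -3.6]
force: [-1.1, 0.2, -2.7]
grip_width: 0.0142
```

Run:
```python
from h import *
st(); plan(.5931,.2381,.229,-3,n=1)
```

```text
21.9 [0.5933 0.2368 0.2354] [178.97   4.17  -3.58] F [-1.1  0.2 -2.7] grip 0.0142
from [0.5933 0.2368 0.2354] -3.58 n 1 twist -0.58
[[0.02, -0.14, 0.63]]
```

arm_command([
  [0, 0, 0.5],
  [0, 0, 0.1],
  [0, 0, 0],
], twist=[0, 0, 0])

```text
time_s: 22.28
tool_pos: [0.5933, 0.2375, 0.2303]
tool_rot: [179.0, 4.1, -3.5]
force: [0.3, -0.1, -2.6]
grip_width: 0.0138
```

arm_command([
  [0, 0, 0],
  [0, 0, 0],
  [0, 0, 0],
  [0, 0, 0],
  [0, 0, -2],
  [0, 0, -3],
  [0, 0, -3],
  [0, 0, -2],
  [0, 0, 0],
], twist=[0, 0, 0, 0, 0, 0, 0, 0, 0], grip=45)

```text
time_s: 23.4
tool_pos: [0.6019, 0.2399, 0.3416]
tool_rot: [179.3, 3.6, -3.5]
force: [-0.7, 0.0, -0.9]
grip_width: 0.039
```

Run:
```python
from h import *
st(); plan(.495,-.112,.3,1.4,step=.03)
s=snap('side','s4.png')
```

```text
23.4 [0.6019 0.2399 0.3416] [179.31   3.62  -3.55] F [-0.7  0.  -0.9] grip 0.039
from [0.6019 0.2399 0.3416] -3.55 n 13 twist -0.38
[[-0.63, 2.75, 0.39], [-0.65, 2.74, 0.39], [-0.67, 2.74, 0.4], [-0.69, 2.73, 0.4], [-0.7, 2.73, 0.4], [-0.72, 2.72, 0.4], [-0.74, 2.72, 0.4], [-0.76, 2.71, 0.4], [-0.78, 2.71, 0.4], [-0.79, 2.7, 0.4], [-0.81, 2.7, 0.4], [-0.83, 2.69, 0.41], [-0.85, 2.69, 0.41]]
```

arm_command([
  [-0.6, 2.7, 0.2],
  [-0.6, 2.7, 0.2],
  [-0.7, 2.7, 0.2],
  [-0.7, 2.7, 0.2],
  [-0.7, 2.7, 0.2],
  [-0.7, 2.7, 0.2],
  [-0.7, 2.7, 0.2],
  [-0.8, 2.7, 0.4],
  [-0.8, 2.7, 0.4],
  [-0.8, 2.7, 0.4],
], twist=[-0.4, -0.4, -0.4, -0.4, -0.4, -0.4, -0.4, -0.4, -0.4, -0.4])

```text
time_s: 24.7
tool_pos: [0.5143, -0.036, 0.3129]
tool_rot: [179.5, 4.6, 0.9]
force: [0.5, -0.3, -0.5]
grip_width: 0.0393
```

arm_command([
  [-0.8, 2.7, 0.4],
  [-0.8, 2.7, 0.4],
  [-0.8, 2.4, 0.4],
  [0, 0, 0],
], twist=[-0.4, -0.4, -0.4, 0])

```text
time_s: 25.2
tool_pos: [0.4869, -0.1199, 0.2995]
tool_rot: [179.6, 4.9, 1.8]
force: [-0.3, -0.3, -1.2]
grip_width: 0.039
```

Run:
```python
from h import *
st(); plan(.495,-.112,.09,1.4,n=6)
```

```text
25.2 [ 0.4869 -0.1199  0.2995] [179.6    4.93   1.76] F [-0.3 -0.3 -1.2] grip 0.039
from [ 0.4869 -0.1199  0.2995] 1.76 n 6 twist 0.06
[[0.44, -0.15, 3.47], [0.44, -0.15, 3.47], [0.44, -0.15, 3.47], [0.44, -0.15, 3.47], [0.44, -0.15, 3.47], [0.44, -0.15, 3.47]]
```

View pics/s4.png

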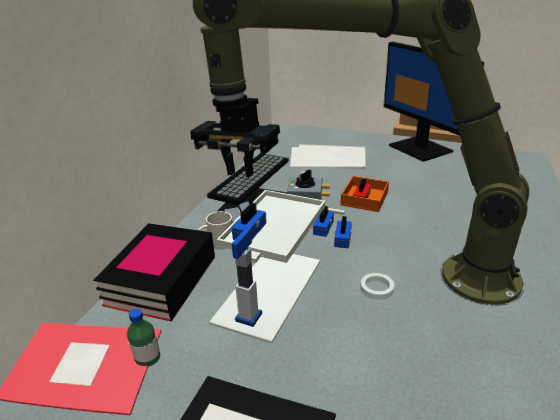

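Side view: one blue case stands on the raised shelf at about (250,208), and the other two remain on the desk. Going on to the second case.

arm_command([
  [0.5, -0.2, 3.5],
  [0.5, -0.2, 3.5],
  [0.5, -0.2, 3.5],
  [0.5, -0.1, 3.5],
  [0.4, -0.1, 3],
  [0.4, 0, 3],
  [0, 0, 0],
], twist=[0, 0, 0, 0, 0, 0, 0])

```text
time_s: 26.08
tool_pos: [0.4992, -0.1013, 0.0915]
tool_rot: [179.9, 4.8, 2.3]
force: [-0.5, -0.2, 0.4]
grip_width: 0.0393
```

Run:
```python
from h import *
st(); plan(.495,-.112,.085,1.4,n=1);plan(.495,-.112,.046,1.4,n=2)
```

```text
26.07 [ 0.4992 -0.1013  0.0915] [179.91   4.84   2.29] F [-0.5 -0.2  0.4] grip 0.0393
from [ 0.4992 -0.1013  0.0915] 2.29 n 1 twist 0.89
[[-0.4, 1.05, 0.69]]
from [ 0.4992 -0.1013  0.0915] 2.29 n 2 twist 0.44
[[-0.04, 0.52, 2.29], [-0.03, 0.53, 2.29]]
```

arm_command([
  [-0.4, 1.0, 0.6],
  [0, 0, 0],
  [0.2, 0, 2],
  [0.2, 0, 1.8],
  [0, 0, 0],
], twist=[0.9, 0, 0, 0, 0])

```text
time_s: 26.7
tool_pos: [0.4979, -0.112, 0.0479]
tool_rot: [179.7, 4.6, 1.3]
force: [-0.2, 0.2, -0.3]
grip_width: 0.0396
```

Run:
```python
from h import *
st(); plan(.495,-.112,.046,1.4,n=1)
```

```text
26.7 [ 0.4979 -0.112   0.0479] [179.73   4.57   1.31] F [-0.2  0.2 -0.3] grip 0.0396
from [ 0.4979 -0.112   0.0479] 1.31 n 1 twist -0.09
[[-0.27, -0.01, 0.21]]
```

arm_command([
  [-0.2, 0, 0.1],
  [0, 0, 0],
  [0, 0, 0],
  [0, 0, 0],
  [0, 0, 0],
], twist=[0, 0, 0, 0, 0], grip=0, force=30)

```text
time_s: 27.32
tool_pos: [0.4975, -0.1118, 0.0482]
tool_rot: [179.7, 4.4, 1.3]
force: [-0.3, -0.4, -1.4]
grip_width: 0.0139
```

arm_command([
  [-0.2, 0, -2],
  [-0.3, 0, -3.5],
  [-0.3, 0, -3.5],
  [-0.3, 0, -3.5],
  [-0.3, 0, -3.5],
  [-0.3, 0, -3.5],
  [-0.3, 0, -3.5],
  [-0.3, 0, -3.5],
  [-0.2, 0, -2],
  [0, 0, 0],
], twist=[0, 0, 0, 0, 0, 0, 0, 0, 0, 0])

```text
time_s: 28.58
tool_pos: [0.4897, -0.107, 0.351]
tool_rot: [179.7, 4.6, 1.6]
force: [-0.5, -0.7, -2.1]
grip_width: 0.014
```

Run:
```python
from h import *
st(); plan(.5032,.2428,.345,-3,step=.05)
```

```text
28.57 [ 0.4897 -0.107   0.351 ] [179.65   4.59   1.61] F [-0.5 -0.7 -2.1] grip 0.014
from [ 0.4897 -0.107   0.351 ] 1.61 n 8 twist 0.58
[[0.3, -4.37, 0.03], [0.25, -4.37, 0.03], [0.21, -4.37, 0.03], [0.16, -4.37, 0.04], [0.12, -4.37, 0.04], [0.08, -4.38, 0.04], [0.03, -4.38, 0.05], [-0.01, -4.38, 0.05]]
```

arm_command([
  [0.3, -3, -0.1],
  [0.3, -4.4, -0.1],
  [0.3, -4.4, -0.1],
  [0.3, -4.4, -0.1],
  [0.3, -4.4, -0.1],
  [0.2, -4.4, -0.1],
  [0.2, -4.4, -0.1],
  [0.1, -3.5, -0.1],
  [0, -1, 0],
  [0, 0, 0],
], twist=[0.6, 0.6, 0.6, 0.6, 0.6, 0.6, 0.6, 0.4, 0, 0])

```text
time_s: 29.82
tool_pos: [0.5078, 0.239, 0.3447]
tool_rot: [178.9, 5.5, -3.3]
force: [1.2, 0.5, -2.3]
grip_width: 0.0139
```

Run:
```python
from h import *
st(); plan(.5032,.2428,.275,-3,n=2)
```

```text
29.82 [0.5078 0.239  0.3447] [178.9    5.47  -3.26] F [ 1.2  0.5 -2.3] grip 0.0139
from [0.5078 0.239  0.3447] -3.26 n 2 twist -0.13
[[0.09, -0.25, 3.49], [0.09, -0.25, 3.49]]
```

arm_command([
  [0.1, -0.3, 2.3],
  [0.1, -0.3, 2.3],
  [0.1, -0.2, 2.3],
  [0.1, -0.2, 2.0],
  [0, 0, 0],
], twist=[0, 0, 0, 0, 0])

```text
time_s: 30.45
tool_pos: [0.5055, 0.2369, 0.252]
tool_rot: [178.4, 5.5, -4.0]
force: [0.3, -0.4, -2.1]
grip_width: 0.0137
```

Run:
```python
from h import *
st(); plan(.5032,.2428,.2325,-3,n=1)
```

```text
30.45 [0.5055 0.2369 0.252 ] [178.42   5.46  -4.  ] F [ 0.3 -0.4 -2.1] grip 0.0137
from [0.5055 0.2369 0.252 ] -4.0 n 1 twist -1.0
[[-0.09, -0.63, 1.95]]
```

arm_command([
  [0, -0.3, 1.0],
  [0, -0.3, 0.8],
  [0, 0, 0.2],
  [0, 0, 0],
], twist=[-0.5, -0.5, 0, 0])

```text
time_s: 30.95
tool_pos: [0.5053, 0.2416, 0.233]
tool_rot: [178.5, 5.3, -3.1]
force: [0.3, 0.6, -1.6]
grip_width: 0.0141
```

Run:
```python
from h import *
st(); plan(.5032,.2428,.2315,-3,n=1)
```

```text
30.95 [0.5053 0.2416 0.233 ] [178.54   5.31  -3.08] F [ 0.3  0.6 -1.6] grip 0.0141
from [0.5053 0.2416 0.233 ] -3.08 n 1 twist -0.08
[[-0.21, -0.11, 0.16]]
```

arm_command([
  [0, 0, 0.2],
  [0, 0, 0],
], twist=[0, 0])

```text
time_s: 31.2
tool_pos: [0.5055, 0.2416, 0.2328]
tool_rot: [178.5, 5.2, -3.1]
force: [0.2, 0.0, -1.3]
grip_width: 0.0137
```

arm_command([
  [0, 0, 0],
  [0, 0, 0],
  [0, 0, 0],
  [0, 0, 0],
  [-0.2, 0, -2],
  [-0.3, 0, -3],
  [-0.3, 0, -3],
  [-0.2, 0, -2],
  [0, 0, 0],
], twist=[0, 0, 0, 0, 0, 0, 0, 0, 0], grip=45)

```text
time_s: 32.33
tool_pos: [0.5055, 0.2457, 0.3422]
tool_rot: [178.7, 4.9, -3.0]
force: [-0.2, 0.6, -0.6]
grip_width: 0.0391
```

Run:
```python
from h import *
st(); c=snap('top','t3.png'); cases(c,'blue',0);cases(c,'blue',.183); plan(.4213,-.07,.345,8.7,step=.045)
```

```text
32.33 [0.5055 0.2457 0.3422] [178.75   4.92  -3.03] F [-0.2  0.6 -0.6] grip 0.0391
blue [297.5 267.1] body [ 0.4212 -0.0701] size [np.float64(0.046), np.float64(0.097)] longaxis 99.0 | rib [ 0.4214 -0.0698] [np.float64(0.009), np.float64(0.051)] 98.5
blue [172.3 237.1] body [0.4936 0.275 ] size [np.float64(0.051), np.float64(0.104)] longaxis 86.7 | rib [0.494 0.282] [np.float64(0.01), np.float64(0.065)] 86.6
blue [175.9 198.7] body [0.5993 0.2685] size [np.float64(0.049), np.float64(0.098)] longaxis 86.5 | rib [0.5996 0.2769] [np.float64(0.007), np.float64(0.057)] 86.3
blue [297.5 267.1] body [ 0.4413 -0.0565] size [np.float64(0.038), np.float64(0.081)] longaxis 99.0 | rib [ 0.442  -0.0558] [np.float64(0.008), np.float64(0.042)] 98.5
blue [172.3 237.1] body [0.5015 0.2308] size [np.float64(0.042), np.float64(0.087)] longaxis 86.7 | rib [0.502  0.2354] [np.float64(0.009), np.float64(0.054)] 86.6
blue [175.9 198.7] body [0.5895 0.2254] size [np.float64(0.041), np.float64(0.082)] longaxis 86.5 | rib [0.5895 0.2312] [np.float64(0.005), np.float64(0.047)] 86.3
from [0.5052 0.2454 0.3412] -3.04 n 8 twist -1.47
[[-0.84, 3.99, 0.12], [-0.94, 3.97, 0.12], [-1.04, 3.94, 0.13], [-1.14, 3.91, 0.14], [-1.24, 3.88, 0.15], [-1.34, 3.85, 0.16], [-1.44, 3.81, 0.16], [-1.53, 3.78, 0.17]]
```

View pics/t3.png

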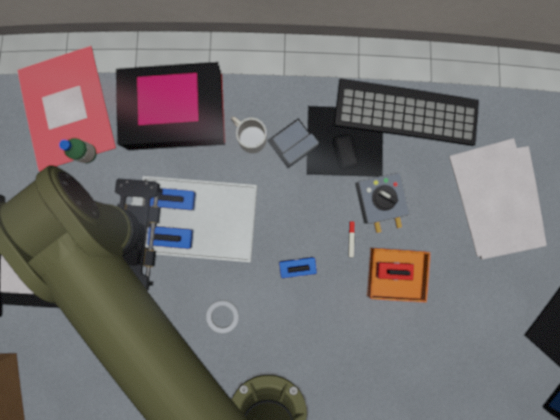

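Top view: two cases are on the shelf at (172,199) and (170,238), the red case is in the tray, and the third blue case is still at (297,267).

arm_command([
  [-0.6, 3, 0],
  [-0.9, 4, 0],
  [-0.9, 4, 0],
  [-1.0, 3.9, 0],
  [-1.1, 3.9, 0],
  [-1.1, 3.8, 0],
  [-1.1, 3.8, 0],
  [-1.1, 3.8, 0],
  [-0.4, 1, 0],
  [0, 0, 0],
], twist=[-1.4, -1.4, -1.4, -1.4, -1.4, -1.4, -1.4, -1.4, 0, 0])

```text
time_s: 33.62
tool_pos: [0.4306, -0.0798, 0.3453]
tool_rot: [179.9, 5.8, 8.6]
force: [0.5, 0.0, 0.1]
grip_width: 0.039
```

Run:
```python
from h import *
st(); plan(.4213,-.07,.095,8.7,n=7)
```

```text
33.62 [ 0.4306 -0.0798  0.3453] [179.93   5.82   8.56] F [0.5 0.  0.1] grip 0.039
from [ 0.4306 -0.0798  0.3453] 8.56 n 7 twist -0.02
[[0.25, -0.16, 3.57], [0.25, -0.16, 3.57], [0.25, -0.16, 3.57], [0.25, -0.16, 3.57], [0.25, -0.16, 3.57], [0.25, -0.16, 3.57], [0.25, -0.16, 3.57]]
```

arm_command([
  [0.3, -0.1, 3.5],
  [0.3, -0.1, 3.5],
  [0.3, -0.1, 3.5],
  [0.2, -0.1, 3.5],
  [0.2, 0, 3.5],
  [0.2, 0, 3.5],
  [0.2, 0, 2.5],
  [0, 0, 0],
], twist=[0, 0, 0, 0, 0, 0, 0, 0])

```text
time_s: 34.62
tool_pos: [0.4254, -0.0612, 0.1023]
tool_rot: [-179.8, 5.7, 9.8]
force: [0.1, -0.3, -0.1]
grip_width: 0.0391
```

Run:
```python
from h import *
st(); plan(.4213,-.07,.09,8.7,n=1);plan(.4213,-.07,.046,8.7,n=1)
```

```text
34.62 [ 0.4254 -0.0612  0.1023] [-179.83    5.66    9.77] F [ 0.1 -0.3 -0.1] grip 0.0391
from [ 0.4254 -0.0612  0.1023] 9.77 n 1 twist 1.07
[[-0.43, 0.8, 1.28]]
from [ 0.4254 -0.0612  0.1023] 9.77 n 1 twist 1.07
[[0.01, 0.81, 5.65]]
```

arm_command([
  [-0.4, 0.8, 1.2],
  [0, 0, 0],
  [0.2, 0, 2],
  [0.2, 0, 2],
  [0, 0, 0.3],
  [0, 0, 0],
], twist=[1, 0, 0, 0, 0, 0])

```text
time_s: 35.38
tool_pos: [0.4262, -0.0706, 0.0511]
tool_rot: [179.8, 5.2, 8.7]
force: [0.6, -1.0, 1.0]
grip_width: 0.0395
```

Run:
```python
from h import *
st(); plan(.4213,-.07,.047,8.7,n=1)
```

```text
35.38 [ 0.4262 -0.0706  0.0511] [179.8    5.16   8.65] F [ 0.6 -1.   1. ] grip 0.0395
from [ 0.4262 -0.0706  0.0511] 8.65 n 1 twist -0.05
[[-0.43, -0.13, 0.45]]
```

arm_command([
  [-0.5, -0.1, 0.3],
  [0, 0, 0.1],
  [0, 0, 0],
], twist=[0, 0, 0])

```text
time_s: 35.75
tool_pos: [0.4216, -0.0708, 0.0491]
tool_rot: [179.7, 5.0, 8.6]
force: [-0.6, -0.7, 0.2]
grip_width: 0.0392
```

arm_command([
  [0, 0, 0],
  [0, 0, 0],
  [0, 0, 0],
  [0, 0, 0],
], twist=[0, 0, 0, 0], grip=0, force=30)

```text
time_s: 36.25
tool_pos: [0.4224, -0.0708, 0.0497]
tool_rot: [179.7, 4.9, 8.6]
force: [0.5, -0.0, 0.4]
grip_width: 0.0139
```

arm_command([
  [-0.2, 0, -2],
  [-0.3, 0, -3.5],
  [-0.3, 0, -3.5],
  [-0.3, 0, -3.5],
  [-0.3, 0, -3.5],
  [-0.3, 0, -3.5],
  [-0.3, 0, -3.5],
  [-0.3, 0, -3.5],
  [-0.2, 0, -2],
  [0, 0, 0],
], twist=[0, 0, 0, 0, 0, 0, 0, 0, 0, 0])

```text
time_s: 37.5
tool_pos: [0.4182, -0.0685, 0.3391]
tool_rot: [180.0, 5.5, 8.7]
force: [-0.5, -0.2, -2.4]
grip_width: 0.0133
```

Run:
```python
from h import *
st(); plan(.5419,.1206,.345,-3,step=.035)
```

```text
37.5 [ 0.4182 -0.0685  0.3391] [179.96   5.5    8.73] F [-0.5 -0.2 -2.4] grip 0.0133
from [ 0.4182 -0.0685  0.3391] 8.73 n 7 twist 1.68
[[2.14, -2.4, -0.29], [2.07, -2.46, -0.29], [2.0, -2.52, -0.28], [1.92, -2.58, -0.27], [1.84, -2.64, -0.26], [1.77, -2.69, -0.26], [1.69, -2.74, -0.25]]
```

arm_command([
  [2.1, -2.4, -0.3],
  [2.1, -2.4, -0.3],
  [2.1, -2.4, -0.3],
  [2.0, -2.4, -0.3],
  [1.9, -2.5, -0.3],
  [1.9, -2.5, -0.3],
  [1.8, -2.5, -0.3],
  [0, 0, 0],
  [0, 0, 0],
], twist=[1.7, 1.7, 1.7, 1.7, 1.7, 1.7, 1.7, 0, 0])

```text
time_s: 38.62
tool_pos: [0.5465, 0.1136, 0.3289]
tool_rot: [178.7, 6.6, -3.8]
force: [0.3, -0.9, -2.2]
grip_width: 0.0137
```

Run:
```python
from h import *
st(); plan(.5415,.1126,.26,-3,n=4)
```

```text
38.62 [0.5465 0.1136 0.3289] [178.66   6.56  -3.77] F [ 0.3 -0.9 -2.2] grip 0.0137
from [0.5465 0.1136 0.3289] -3.77 n 4 twist -0.19
[[0.07, -0.01, 1.72], [0.07, -0.01, 1.72], [0.07, -0.01, 1.72], [0.07, -0.01, 1.72]]
```

arm_command([
  [0.1, 0, 1.7],
  [0.1, 0, 1.7],
  [0.1, 0, 1.7],
  [0.1, -0.1, 1.7],
  [0.1, -0.1, 1],
  [0, 0, 0],
], twist=[-0.5, -0.5, 0, 0, 0, 0])

```text
time_s: 39.38
tool_pos: [0.5404, 0.1101, 0.2434]
tool_rot: [178.5, 6.7, -3.0]
force: [-0.5, 0.4, -1.9]
grip_width: 0.0135
```

Run:
```python
from h import *
st(); plan(.5415,.1126,.234,-3,n=1)
```

```text
39.38 [0.5404 0.1101 0.2434] [178.55   6.72  -2.96] F [-0.5  0.4 -1.9] grip 0.0135
from [0.5404 0.1101 0.2434] -2.96 n 1 twist 0.04
[[0.21, -0.28, 0.92]]
```

arm_command([
  [0.2, -0.2, 0.8],
  [0, 0, 0.2],
  [0, 0, 0],
], twist=[0, 0, 0])

```text
time_s: 39.75
tool_pos: [0.5425, 0.1124, 0.2348]
tool_rot: [178.6, 6.6, -3.0]
force: [0.1, -0.4, -1.6]
grip_width: 0.0137
```

Run:
```python
from h import *
st()
```

```text
39.75 [0.5425 0.1124 0.2348] [178.58   6.55  -2.96] F [ 0.1 -0.4 -1.6] grip 0.0137
```

arm_command([
  [0, 0, 0.2],
  [0, 0, 0],
], twist=[0, 0])

```text
time_s: 40.0
tool_pos: [0.5426, 0.1124, 0.2346]
tool_rot: [178.6, 6.5, -3.0]
force: [-0.5, -0.0, -0.5]
grip_width: 0.0136
```

arm_command([
  [0, 0, 0],
  [0, 0, 0],
  [0, 0, 0],
  [0, 0, 0],
  [-0.2, 0, -2],
  [-0.4, 0, -3],
  [-0.4, 0, -3],
  [-0.2, 0, -2],
  [0, 0, 0],
], twist=[0, 0, 0, 0, 0, 0, 0, 0, 0], grip=45)

```text
time_s: 41.12
tool_pos: [0.543, 0.1163, 0.3435]
tool_rot: [178.7, 6.2, -2.9]
force: [0.3, -0.2, -0.3]
grip_width: 0.0394
```

Run:
```python
from h import *
st(); plan(.617,-.3017,.25,0,step=.045)
```

```text
41.12 [0.543  0.1163 0.3435] [178.72   6.16  -2.91] F [ 0.3 -0.2 -0.3] grip 0.0394
from [0.543  0.1163 0.3435] -2.91 n 10 twist -0.29
[[1.05, 4.12, 0.92], [1.03, 4.12, 0.92], [1.0, 4.13, 0.92], [0.98, 4.13, 0.93], [0.96, 4.14, 0.93], [0.94, 4.14, 0.93], [0.92, 4.14, 0.93], [0.9, 4.15, 0.94], [0.88, 4.15, 0.94], [0.86, 4.16, 0.94]]
```

All three are placed. Moving over to the regulator.

arm_command([
  [1.0, 3, -0.1],
  [1.0, 4.1, 0.3],
  [1.0, 4.1, 0.5],
  [1.0, 4.1, 0.6],
  [1.0, 4.1, 0.6],
  [1.0, 4.1, 0.6],
  [1.0, 4.1, 0.6],
  [1.0, 4.1, 0.6],
  [1.0, 4.1, 0.6],
  [1.0, 4.1, 0.6],
], twist=[2, 2, 2, 2, 2, 2, 2, 2, 2, 2])

```text
time_s: 42.38
tool_pos: [0.5442, -0.3178, 0.2934]
tool_rot: [176.3, 5.7, -24.3]
force: [-0.1, -0.7, 0.6]
grip_width: 0.0393
```

arm_command([
  [0, 0, 0],
  [0, 0, 0],
], twist=[0, 0])

```text
time_s: 42.62
tool_pos: [0.5416, -0.3248, 0.2914]
tool_rot: [176.2, 5.9, -24.9]
force: [-0.2, 0.0, 0.5]
grip_width: 0.0392
```

Run:
```python
from h import *
st(); plan(.617,-.3017,.16,-24.1,n=4)
c=snap('top'); i=c['img']
cases(c,'blue',.183); cases(c,'red',.005,75)
s=snap('side'); a=cv2.convertScaleAbs(s['img'],alpha=1.5)[150:330,200:420]; cv2.imwrite('pics/s5.png',cv2.resize(a,None,fx=3,fy=3,interpolation=cv2.INTER_CUBIC))
```

```text
42.62 [ 0.5416 -0.3248  0.2914] [176.22   5.85 -24.91] F [-0.2  0.   0.5] grip 0.0392
from [ 0.5416 -0.3248  0.2914] -24.91 n 4 twist -0.2
[[1.79, -1.52, 3.02], [1.8, -1.52, 3.02], [1.8, -1.51, 3.02], [1.81, -1.5, 3.02]]
blue [169.8 236.9] body [0.5018 0.2367] size [np.float64(0.042), np.float64(0.099)] longaxis 86.7 | rib [0.5018 0.2346] [np.float64(0.008), np.float64(0.056)] 86.6
blue [224.6 222.9] body [0.5374 0.112 ] size [np.float64(0.041), np.float64(0.095)] longaxis 87.2 | rib [0.537  0.1109] [np.float64(0.006), np.float64(0.051)] 86.4
no rib ((172.38116455078125, 198.30735778808594), (42.46126174926758, 17.745004653930664), 5.19442892074585)
red [394.8 270.9] body [ 0.4169 -0.3383] size [np.float64(0.045), np.float64(0.102)] longaxis 88.3 | rib [ 0.4177 -0.3371] [np.float64(0.01), np.float64(0.061)] 86.6
```

View pics/s5.png

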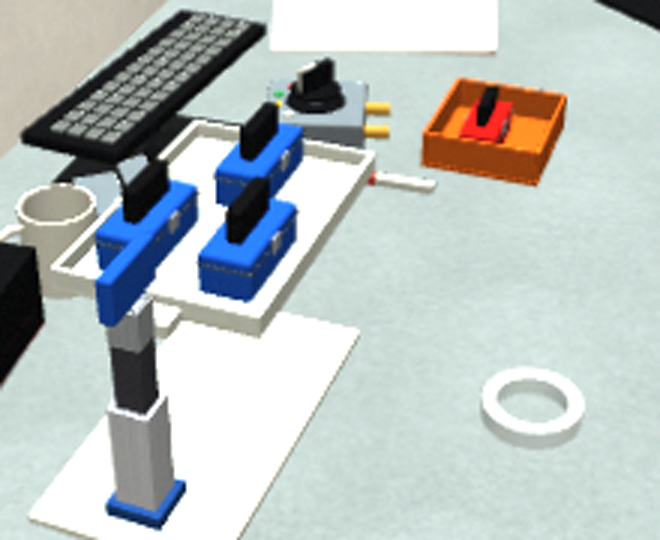

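The side crop shows all three blue cases flat on the raised shelf and the red case in the tray. Approaching the knob.

arm_command([
  [1.8, -1.3, 2.5],
  [1.8, -1.3, 2.5],
  [1.8, -1.3, 2.5],
  [1.8, -1.3, 2.5],
  [0, 0, 1.5],
  [0, 0, 0],
  [0, 0, 0],
], twist=[0, 0, 0, 0, 0, 0, 0])

```text
time_s: 43.6
tool_pos: [0.6195, -0.3029, 0.1684]
tool_rot: [176.2, 5.5, -24.3]
force: [-0.7, -0.5, 0.1]
grip_width: 0.0396
```

Run:
```python
from h import *
st(); plan(.617,-.3017,.125,-24.1,n=1);plan(.617,-.3017,.082,-24.1,n=1)
```

```text
43.6 [ 0.6195 -0.3029  0.1684] [176.18   5.46 -24.27] F [-0.7 -0.5  0.1] grip 0.0396
from [ 0.6195 -0.3029  0.1684] -24.27 n 1 twist -0.17
[[0.14, -0.3, 4.34]]
from [ 0.6195 -0.3029  0.1684] -24.27 n 1 twist -0.17
[[0.55, -0.58, 8.61]]
```

arm_command([
  [0.1, -0.2, 2.2],
  [0.1, -0.2, 2.2],
  [0, 0, 0],
], twist=[0, 0, 0])

```text
time_s: 43.98
tool_pos: [0.6174, -0.3026, 0.124]
tool_rot: [176.1, 5.3, -24.4]
force: [-0.4, 0.1, 0.6]
grip_width: 0.0394
```

Run:
```python
from h import *
st(); plan(.617,-.3017,.082,-24.1,n=1)
s=snap('side'); a=cv2.convertScaleAbs(s['img'],alpha=1.7)[120:210,265:355]; cv2.imwrite('pics/s6.png',cv2.resize(a,None,fx=6,fy=6,interpolation=cv2.INTER_CUBIC))
```

```text
43.98 [ 0.6174 -0.3026  0.124 ] [176.09   5.26 -24.39] F [-0.4  0.1  0.6] grip 0.0394
from [ 0.6174 -0.3026  0.124 ] -24.39 n 1 twist -0.29
[[0.31, -0.35, 4.18]]
```

View pics/s6.png

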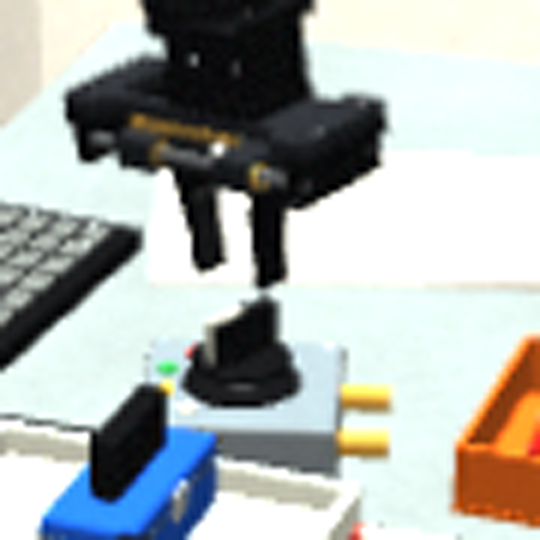

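The fingers straddle the bar, with tips at (208,268) and (272,285) in the crop. Lowering and closing lightly.

arm_command([
  [0.1, -0.2, 2],
  [0.1, -0.1, 1.9],
  [0, 0, 0],
], twist=[0.3, 0, 0])

```text
time_s: 44.4
tool_pos: [0.617, -0.3023, 0.0843]
tool_rot: [176.1, 5.1, -24.8]
force: [-0.6, 0.3, 0.5]
grip_width: 0.0387
```

arm_command([
  [0, 0, 0],
  [0, 0, 0],
  [0, 0, 0],
  [0, 0, 0],
], twist=[0, 0, 0, 0], grip=0, force=20)

```text
time_s: 44.9
tool_pos: [0.6162, -0.302, 0.0853]
tool_rot: [176.0, 5.2, -24.8]
force: [-4.3, 0.5, -1.5]
grip_width: 0.0145
```

Run:
```python
from h import *
st(); print(telemetry.get_obs()['qpos'].round(1))
```

```text
44.9 [ 0.6162 -0.302   0.0853] [176.02   5.18 -24.78] F [-4.3  0.5 -1.5] grip 0.0145
[ 48.6  37.6 -39.8  79.7  26.6  77.5 -18.3]
```

arm_command([
  [0, 0, 0.6],
  [0, 0, 0.6],
  [0, 0, 0.4],
], twist=[0, 0, 0])

```text
time_s: 45.28
tool_pos: [0.6166, -0.3022, 0.0748]
tool_rot: [176.0, 4.9, -24.8]
force: [-7.6, 3.2, 24.9]
grip_width: 0.0147
```

Run:
```python
from h import *
st()
```

```text
45.27 [ 0.6166 -0.3022  0.0748] [176.     4.87 -24.76] F [-7.6  3.2 24.9] grip 0.0147
```

Fully pressed (moved 10.5 mm, 25 N). Turning clockwise while holding it down.

arm_command([
  [0, 0, 0.1],
  [0, 0, 0.1],
  [0, 0, 0.1],
  [0, 0, 0.1],
], twist=[6, 9, 9, 9])

```text
time_s: 45.78
tool_pos: [0.6158, -0.3016, 0.0758]
tool_rot: [173.9, 1.8, -58.7]
force: [-4.7, 2.2, 7.0]
grip_width: 0.0134
```

Run:
```python
from h import *
st()
```

```text
45.77 [ 0.6158 -0.3016  0.0758] [173.92   1.77 -58.73] F [-4.7  2.2  7. ] grip 0.0134
```

arm_command([
  [0, 0, 0.3],
  [0, 0, 0.3],
  [0, 0, 0.3],
  [0, 0, 0.3],
], twist=[5, 9, 9, 8])

```text
time_s: 46.28
tool_pos: [0.6157, -0.3007, 0.0746]
tool_rot: [174.0, -1.9, -90.6]
force: [-6.2, 2.6, 13.9]
grip_width: 0.014
```

Run:
```python
from h import *
st()
```

```text
46.27 [ 0.6157 -0.3007  0.0746] [174.04  -1.86 -90.6 ] F [-6.2  2.6 13.9] grip 0.014
```

arm_command([
  [0, 0, 0.2],
  [0, 0, 0],
], twist=[3, 0])

```text
time_s: 46.52
tool_pos: [0.6155, -0.3005, 0.0759]
tool_rot: [174.2, -2.2, -93.8]
force: [-4.2, 0.2, 7.3]
grip_width: 0.0144
```

Run:
```python
from h import *
st()
```

```text
46.52 [ 0.6155 -0.3005  0.0759] [174.18  -2.25 -93.77] F [-4.2  0.2  7.3] grip 0.0144
```

arm_command([
  [0, 0, -0.5],
  [0, 0, -0.5],
  [0, 0, 0],
], twist=[0, 0, 0])

```text
time_s: 46.9
tool_pos: [0.6153, -0.3005, 0.0849]
tool_rot: [174.0, -2.2, -93.8]
force: [-1.5, -0.1, 3.1]
grip_width: 0.0141
```

arm_command([
  [0, 0, 0],
  [0, 0, 0],
  [0, 0, 0],
  [0, 0, -2],
  [0, 0, -3],
  [0, 0, -3],
  [0, 0, -3],
  [0, 0, -3],
], twist=[0, 0, 0, 0, 0, 0, 0, 0], grip=45)

```text
time_s: 47.9
tool_pos: [0.6324, -0.2953, 0.2321]
tool_rot: [174.4, -2.3, -93.7]
force: [0.5, 0.0, 0.7]
grip_width: 0.0389
```

arm_command([
  [-1, 4, -1],
  [-1, 4, -1],
  [-1, 4, -1],
  [-1, 4, -1],
  [0, 0, 0],
  [0, 0, 0],
], twist=[0, 0, 0, 0, 0, 0])

```text
time_s: 48.65
tool_pos: [0.4813, -0.2405, 0.2991]
tool_rot: [175.4, -2.7, -93.6]
force: [0.3, 0.4, 0.3]
grip_width: 0.0391
```

Run:
```python
from h import *
st(); c=snap('top','t5.png'); s=snap('side','s7.png')
cases(c,'blue',.183,75); cases(c,'red',.005,75)
i=cv2.convertScaleAbs(c['img'],alpha=1.6)[165:235,345:425]
a=cv2.convertScaleAbs(s['img'],alpha=1.6)[150:220,270:350]
cv2.imwrite('pics/k2.png',np.hstack([cv2.resize(v,None,fx=5,fy=5,interpolation=cv2.INTER_CUBIC) for v in(i,a)]))
```

```text
48.65 [ 0.4813 -0.2405  0.2991] [175.42  -2.67 -93.59] F [0.3 0.4 0.3] grip 0.0391
blue [169.8 236.9] body [0.5017 0.2367] size [np.float64(0.042), np.float64(0.099)] longaxis 86.7 | rib [0.502  0.2354] [np.float64(0.01), np.float64(0.057)] 86.6
blue [224.7 222.9] body [0.5374 0.1119] size [np.float64(0.041), np.float64(0.095)] longaxis 87.2 | rib [0.5371 0.1119] [np.float64(0.008), np.float64(0.053)] 86.8
blue [172.4 198.4] body [0.59   0.2336] size [np.float64(0.041), np.float64(0.098)] longaxis 86.3 | rib [0.5894 0.2327] [np.float64(0.008), np.float64(0.057)] 85.8
no rib ((394.5000305175781, 276.0000305175781), (35.37738037109375, 6.2284111976623535), 4.763641834259033)
```

View pics/k2.png

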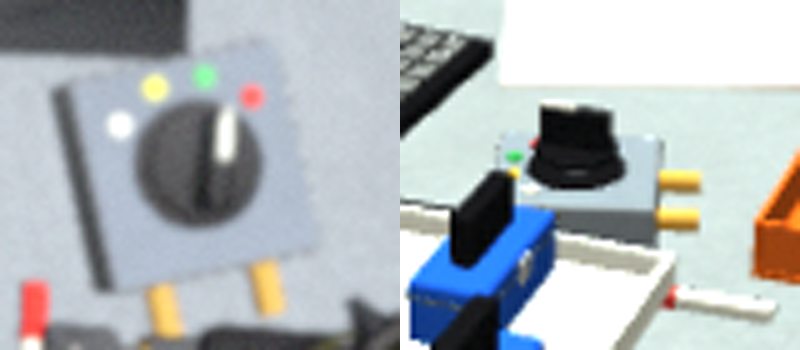

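Run:
```python
from h import *
for f in('side0.png','s4.png','s7.png'):
    g=cv2.imread('pics/'+f).max(2).astype(float); p=g[165:200,304:308].mean(1); print(f,p.round().astype(int).tolist())
st()
```

```text
side0.png [222, 183, 144, 146, 145, 95, 82, 39, 11, 7, 7, 6, 8, 8, 11, 16, 18, 16, 10, 38, 22, 18, 14, 128, 137, 140, 114, 68, 60, 61, 60, 60, 60, 59, 60]
s4.png [228, 190, 150, 151, 152, 99, 84, 41, 11, 8, 9, 8, 7, 8, 12, 16, 18, 18, 11, 39, 24, 19, 14, 134, 143, 146, 119, 72, 64, 63, 64, 72, 197, 148, 116]
s7.png [225, 186, 146, 148, 150, 153, 96, 33, 10, 8, 8, 8, 9, 8, 9, 18, 18, 18, 10, 38, 22, 19, 14, 129, 140, 142, 116, 70, 62, 62, 61, 61, 172, 141, 114]
48.75 [ 0.4816 -0.2404  0.2985] [175.38  -2.61 -93.56] F [ 0.6  0.4 -1.2] grip 0.039
```

Run:
```python
from h import *
for f in('s4.png','s7.png'):
    s=cv2.imread('pics/'+f); print([cv2.boundingRect(k) for k in blobs(s,'red',20)],[cv2.boundingRect(k) for k in blobs(s,'blue',20) if 225<cv2.boundingRect(k)[0]<260])
print(env.sign_off())
```

```text
[(0, 323, 148, 91), (142, 313, 29, 8), (353, 182, 18, 16)] [(236, 310, 26, 16), (232, 210, 34, 49)]
[(0, 323, 148, 91), (142, 313, 29, 8), (353, 182, 18, 16)] [(236, 310, 26, 14), (232, 210, 34, 49)]
the job is handed in; nothing more can be done
None
```

All four steps were carried out and the job was handed in at about 49 s. I moved the red case into the tray, raised the shelf until it latched, and stood the three blue cases found on the desk on it. Then I pressed the knob and turned it clockwise to the green dot.

**Last checks:**
- **Knob:** the pointer measured −4.4° against −4.1° for the green dot. The flange is at the same pixel rows as at the start, so the knob has sprung back up.
- **Blue cases:** the top view shows all three inside the shelf. The side view shows them standing flat.
- **Red case:** its position in the side view is unchanged since it was placed. In the last top view the gripper partly hid it.
- **Shelf:** the handle stayed about 58 mm higher after I let go, and the height was unchanged at the end. The button faces away from both cameras, so I judged the latch only from that height and from the shelf resisting a downward push.
- **Gripper tilt:** it leaned up to about 7° during the moves, because the interface cannot correct tilt. It did not spoil any placing.
- **Bystanders:** nothing on the desk looked disturbed, but I did not measure the mouse, hole punch or mug positions.

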